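Load the tube carriers into the block incubator and start it

ROBOT

A 6-joint arm with a two-finger parallel gripper is mounted at the origin on the work surface. World frame = base frame: x ahead of the robot, y to its left, z up, the work surface at z = 0. Lengths are in m, angles in rad, forces in N, time in s.
With the tool pointing down it reaches from about 0.3 to 0.875 m from the base axis. Payload 6.4 kg.
Tool frame: the origin (TCP) lies at the centre of the arm's flange, where the gripper is bolted on; the fingertips stand 173 mm ahead of it and the grasp point (between the pads) lies 155 mm ahead of it; z points along the fingers, x is the direction in which the jaws open and shut, and the axes are right-handed (so a half turn about z gives the same grasp; the last joint's range is limited). The gripper opens to 85 mm and grips with 20 to 120 N. Pads are 22 mm wide; open, the fingers measure 114 mm over their backs; the gripper's body (76 mm by 85 mm) begins 54 mm behind the grasp point. The pads swing forward as they close: fully open they stand 13 mm farther back than shut.
Start: joints at [-1.515, 0.181, 1.607, -0, 1.354, -0.206], TCP at [0.149, -0.555, 0.405] pointing down, gripper open.
Joint ranges: [-2.99, 2.99], [-0.89, 2.07], [0.3, 2.58], [-1.14, 4.28], [0, 2.63], [-3.12, 3.12]. Speed limits (rad/s): [2.57, 2.57, 3.01, 3.14, 3.14, 3.14].

INTERFACE

Orientations are given as a unit quaternion [w, x, y, z].
In Python, from bench import ctrl gives the robot as it stands. The module is installed in compiled form; this text tells all that it offers.
- The arm moves only by the tool move_arm, never from a script. Its argument "moves" is a list of rows, each an object of numbers: "gripper": the opening in per cent of the stroke, from 0 (shut) to 100 (fully open); "x", "y", "z": the shift along the tool's x, y, z in cm; "roll": the turn about the tool's z in degrees. In form: [{"gripper": .., "x": .., "y": .., "z": .., "roll": ..}, ...]. A call has 1 to 5 rows; each row shifts and turns the commanded pose from where the row before left it, along the tool's axes as they then stand; what a row does not reach is not made up. A row lasts 1/8 s, in which the tool goes at most 62.5 mm and 10.7 degrees, less where a joint would pass 70% of its speed; a pose out of reach is approached as far as the arm can. A call is refused whole if a number of a shift passes 6.25 or a number of a turn 10.7, either way. A call with a gripper value outside its range is refused whole. The fingers move at their own pace and stop on an object; the grip force is fixed at half the most. Time passes only in rows, so rows that do not move let the fingers close. It gives the time, the measured TCP pose, the force and the opening at its end, in the units of the state.
- ctrl.get_obs(): the state, without advancing time (a new reading comes with each control period).
- ctrl.camera(name): name is "scene" or "top"; returns a dict with "img" (480x640x3 uint8, red, green, blue), "fx", "fy", "cx", "cy" (pixels), "world_from_camera" (4x4, takes a point from camera to world coordinates). Camera axes: x right, y up, looking along -z (the intrinsics and any distortion apply to the point x, -y, -z); pixel columns grow to the right and rows downward; lengths in m; the calibration is good to about 2 mm. A picture is of the moment at which its call begins. There is no depth.
- ctrl.hand_in(): hands the job in, once; it reports no verdict.
The state is a dict: "time_s": time; "q": joint angles; "dq": joint speeds; "joint_efforts": joint torques, N m; "eef_pos": TCP position; "eef_rot": TCP orientation; "wrist_force": force on the tool from outside, world axes, zero at the start; "torque": the same for the moment, N m; "opening": opening from 0.0 (shut) to 1.0 (fully open).
Only numpy, scipy, OpenCV 4.12 (cv2) and the standard library are available. Lean on these libraries where they do the work, as an engineer would, in place of code of your own. Each camera call takes 0.05 s, during which the arm holds its last target. There are 200 camera calls.

TASK

Lift each tube carrier up and off its hook on the drying stand and push it straight down into a free well of the portable incubator until it sits fully home and the well's spring catch has clicked over it. When every carrier is in, press the incubator's start button fully down and let it come up again. Do not knock over the blue-lidded specimen pot that stands behind the stand and the incubator.

Things in the scene. Friction and masses are not known exactly. Their poses are not given: they have to be found in the camera images.
- carrier0: White tube carrier, on hook0 (the -y end of the row) at first, or None. From its origin (centre of underside) up: tapered foot to 12 mm (48 x 22 at the bottom), block 56 (x) x 30 (y) to its shoulder at 55, thin neck (12 x 10) to 95 with a grey-capped tube each side along x, grip head 28 (x) x 36 (y), 95 to 121 mm: grip it across y. 90 g. All alike; half a turn makes no difference.
- carrier1: White tube carrier, on hook1 (second from the -y end of the row) at first, or None. From its origin (centre of underside) up: tapered foot to 12 mm (48 x 22 at the bottom), block 56 (x) x 30 (y) to its shoulder at 55, thin neck (12 x 10) to 95 with a grey-capped tube each side along x, grip head 28 (x) x 36 (y), 95 to 121 mm: grip it across y. 90 g. All alike; half a turn makes no difference.
- carrier2: White tube carrier, on hook2 (third from the -y end of the row) at first, or None. From its origin (centre of underside) up: tapered foot to 12 mm (48 x 22 at the bottom), block 56 (x) x 30 (y) to its shoulder at 55, thin neck (12 x 10) to 95 with a grey-capped tube each side along x, grip head 28 (x) x 36 (y), 95 to 121 mm: grip it across y. 90 g. All alike; half a turn makes no difference.
- carrier3: White tube carrier, on hook3 (the +y end of the row) at first, or None. From its origin (centre of underside) up: tapered foot to 12 mm (48 x 22 at the bottom), block 56 (x) x 30 (y) to its shoulder at 55, thin neck (12 x 10) to 95 with a grey-capped tube each side along x, grip head 28 (x) x 36 (y), 95 to 121 mm: grip it across y. 90 g. All alike; half a turn makes no difference.
- stand: Fixed steel drying stand, base plate 130 (x) x 380 (y) x 8 mm. Origin: on the table, under the middle of the row of carriers. Four hooks in a row along its y, tips towards its -x; a crossbar behind at x = +45 mm, top 138 mm high. Carriers hang with foot 40 mm and head top 161 mm above the table, their x along the stand's x, and come off towards the stand's -x.
- hook0 (a point): Hook: the -y end of the row; point midway between its two prongs at their top, 135 mm above the table, where a hanging carrier's head rests. Prongs 7 mm thick, 11 mm each side of the neck, run along the stand's x to tips at -24 mm that turn up 8 mm. A carrier comes off lifted 12 to 28 mm (higher, its block meets the prongs), then moved 85 mm along the stand's -x.
- hook1 (a point): Hook: second from the -y end of the row; point midway between its two prongs at their top, 135 mm above the table, where a hanging carrier's head rests. Prongs 7 mm thick, 11 mm each side of the neck, run along the stand's x to tips at -24 mm that turn up 8 mm. A carrier comes off lifted 12 to 28 mm (higher, its block meets the prongs), then moved 85 mm along the stand's -x.
- hook2 (a point): Hook: third from the -y end of the row; point midway between its two prongs at their top, 135 mm above the table, where a hanging carrier's head rests. Prongs 7 mm thick, 11 mm each side of the neck, run along the stand's x to tips at -24 mm that turn up 8 mm. A carrier comes off lifted 12 to 28 mm (higher, its block meets the prongs), then moved 85 mm along the stand's -x.
- hook3 (a point): Hook: the +y end of the row; point midway between its two prongs at their top, 135 mm above the table, where a hanging carrier's head rests. Prongs 7 mm thick, 11 mm each side of the neck, run along the stand's x to tips at -24 mm that turn up 8 mm. A carrier comes off lifted 12 to 28 mm (higher, its block meets the prongs), then moved 85 mm along the stand's -x.
- incubator: White portable block incubator, 240 (x) x 230 (y) x 70 mm high, 2.2 kg, loose on the table. Origin: centre of the underside. On its flat top: four wells in its +x part, the start button near its -x edge.
- well0 (a point): Middle of the floor of well 0, at x = -5, y = -46, z = 25 mm in the incubator's frame. Well 60 (x) x 34 (y) mm, 45 mm deep: 2 mm of play each side. A carrier that is home stands on this floor, its x along the incubator's x (either way round), its shoulder 10 mm above the incubator's top.
- catch0 (a joint): Steel spring catch at well 0's -y side, above the top: 0 = sprung in over the well, up to 0.012 m = pushed outward along y. Its sloped face (12 to 40 mm above the incubator's top, 10 to 25 mm from the well's middle) is pushed aside about 5 mm by the carrier's foot (4 to 12 N down); it snaps back 2 mm above the shoulder of a carrier that is home.
- well1 (a point): Middle of the floor of well 1, at x = -5, y = 46, z = 25 mm in the incubator's frame. Well 60 (x) x 34 (y) mm, 45 mm deep: 2 mm of play each side. A carrier that is home stands on this floor, its x along the incubator's x (either way round), its shoulder 10 mm above the incubator's top.
- catch1 (a joint): Steel spring catch at well 1's +y side, above the top: 0 = sprung in over the well, up to 0.012 m = pushed outward along y. Its sloped face (12 to 40 mm above the incubator's top, 10 to 25 mm from the well's middle) is pushed aside about 5 mm by the carrier's foot (4 to 12 N down); it snaps back 2 mm above the shoulder of a carrier that is home.
- well2 (a point): Middle of the floor of well 2, at x = 75, y = -46, z = 25 mm in the incubator's frame. Well 60 (x) x 34 (y) mm, 45 mm deep: 2 mm of play each side. A carrier that is home stands on this floor, its x along the incubator's x (either way round), its shoulder 10 mm above the incubator's top.
- catch2 (a joint): Steel spring catch at well 2's -y side, above the top: 0 = sprung in over the well, up to 0.012 m = pushed outward along y. Its sloped face (12 to 40 mm above the incubator's top, 10 to 25 mm from the well's middle) is pushed aside about 5 mm by the carrier's foot (4 to 12 N down); it snaps back 2 mm above the shoulder of a carrier that is home.
- well3 (a point): Middle of the floor of well 3, at x = 75, y = 46, z = 25 mm in the incubator's frame. Well 60 (x) x 34 (y) mm, 45 mm deep: 2 mm of play each side. A carrier that is home stands on this floor, its x along the incubator's x (either way round), its shoulder 10 mm above the incubator's top.
- catch3 (a joint): Steel spring catch at well 3's +y side, above the top: 0 = sprung in over the well, up to 0.012 m = pushed outward along y. Its sloped face (12 to 40 mm above the incubator's top, 10 to 25 mm from the well's middle) is pushed aside about 5 mm by the carrier's foot (4 to 12 N down); it snaps back 2 mm above the shoulder of a carrier that is home.
- start (a joint): Start button: 0 = up, 0.006 m = fully down; sprung, 5 N.
- start_top (a point): Middle of the top of the start button (white round cap of 26 mm diameter in a black ring, 88 mm above the table when up), at x = -80, y = 0 mm in the incubator's frame.
- pot2: Bystander: white specimen pot with blue lid, 56 mm diameter, 65 mm high, origin under its centre, loose on the table, beyond the stand and the incubator as seen from the robot and about midway between them.

How it is judged:
By the outcome, as a careful person would: the job done as asked, in the order asked, and still so for the second after the job is handed in, with the robot touching nothing.
Of carrier0, carrier1, carrier2, carrier3 only 3 to 4 are there at a start; the rules pass over those that are not, and their reading is None.
At some moment in a run one of incubator may be knocked a few centimetres aside while the robot is not near it.
Once in a run the grip may slacken for a moment while it holds something.
It also fails if it takes over 210 s, if anything falls off the work surface, if the arm or the gripper's body presses on something with over 40 N, if the wrist force passes 120 N, or if a joint passes its speed limit or range.

## Working session

There is one attempt and no reset: what is moved stays moved. The work goes in short steps, Python scripts to look and compute and a tool call to move; the robot and the scene stay as the last step left them, time stands still between calls to the robot, and variables do not carry over. Pictures are saved under pics/ and viewed, about 12 in all and at most 16, crops included, and the job is handed in when it is done.

Besides the shell and the picture viewer there is one more tool, called after ">>>" by a JSON object that holds its "op" and its "data", one argument or row to a line. move_arm: Moves the arm, as the interface text tells. Its arguments: {"type":"object","properties":{"moves":{"type":"array","items":{"type":"object","properties":{"gripper":{"type":"number"},"x":{"type":"number"},"y":{"type":"number"},"z":{"type":"number"},"roll":{"type":"number"}}}}},"required":["moves"]}

```bash
mkdir -p pics; cat > h.py <<'E'
from bench import ctrl
import cv2, numpy as np
def snap(n,f):
    c=ctrl.camera(n); cv2.imwrite('pics/'+f,c['img'][:,:,::-1]); return c
def p2w(c,u,v,z):
    T=np.array(c['world_from_camera']); d=T[:3,:3]@np.array([(u-c['cx'])/c['fx'],-(v-c['cy'])/c['fy'],-1]); o=T[:3,3]
    return o+d*(z-o[2])/d[2]
def w2p(c,P):
    T=np.linalg.inv(np.array(c['world_from_camera'])); p=T[:3,:3]@np.array(P)+T[:3,3]
    return c['cx']+c['fx']*p[0]/-p[2], c['cy']-c['fy']*p[1]/-p[2]
E
python3 - <<'E'
from h import *
o=ctrl.get_obs(); print({k:np.round(v,3) for k,v in o.items()})
for n in('scene','top'):
    c=snap(n,n+'0.png'); print([k for k in c],c['fx'],c['fy'],c['cx'],c['cy'],np.round(c['world_from_camera'],3))
E
```

```text
{'time_s': np.float64(0.0), 'q': array([-1.515,  0.182,  1.608,  0.   ,  1.354, -0.206]), 'dq': array([-0.001,  0.   ,  0.001, -0.001,  0.001,  0.   ]), 'joint_efforts': array([-1.0000e-03, -4.4487e+01, -3.5133e+01, -0.0000e+00,  9.0000e-03,
       -0.0000e+00]), 'eef_pos': array([ 0.149, -0.555,  0.404]), 'eef_rot': array([-0.001,  0.793, -0.609, -0.001]), 'wrist_force': array([ 0.266, -0.301, -0.452]), 'torque': array([ 0.002,  0.019, -0.033]), 'opening': np.float64(1.0)}
['img', 'fx', 'fy', 'cx', 'cy', 'world_from_camera'] 541.0367791162716 541.0367791162716 318.0182623539357 241.67523278996944 [[-5.500e-02 -8.120e-01  5.820e-01  1.283e+00]
 [ 9.980e-01 -4.400e-02  3.200e-02  1.600e-02]
 [-1.000e-03  5.820e-01  8.130e-01  1.033e+00]
 [ 0.000e+00  0.000e+00  0.000e+00  1.000e+00]]
['img', 'fx', 'fy', 'cx', 'cy', 'world_from_camera'] 519.8102678497461 519.8102678497461 316.35422816092404 244.5762837351753 [[ 0.079  0.976 -0.203  0.34 ]
 [-0.997  0.077 -0.018 -0.014]
 [-0.002  0.204  0.979  1.315]
 [ 0.     0.     0.     1.   ]]
```

View pics/top0.png

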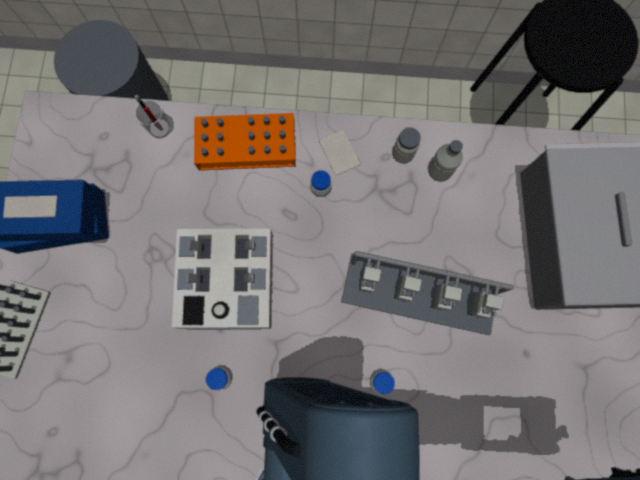

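View pics/scene0.png

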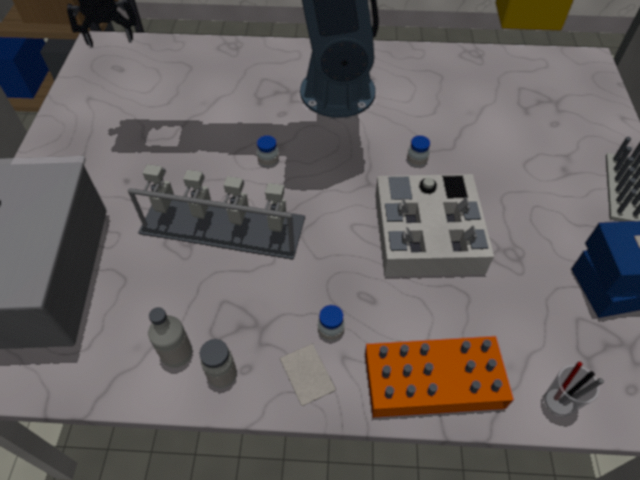

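Top view: the stand runs from about (345,300) to (510,290), with four carriers hanging at (372,272), (411,286), (452,294) and (490,301). The incubator covers about (173..272, 229..328), with its button at (220,310). The pot behind is at (320,182). I'll enlarge both cameras' views.

```bash
python3 - <<'E'
import cv2,numpy as np
t=cv2.imread('pics/top0.png');s=cv2.imread('pics/scene0.png')
def cr(im,x,y,w,h,f): return cv2.resize(im[y:y+h,x:x+w],None,fx=f,fy=f,interpolation=cv2.INTER_CUBIC)
a=cr(t,340,245,180,95,4.4); b=cr(t,165,220,115,115,5)
cv2.imwrite('pics/a.png',a);cv2.imwrite('pics/b.png',b);print(a.shape,b.shape)
E
```

```text
(418, 792, 3) (575, 575, 3)
```

View pics/a.png

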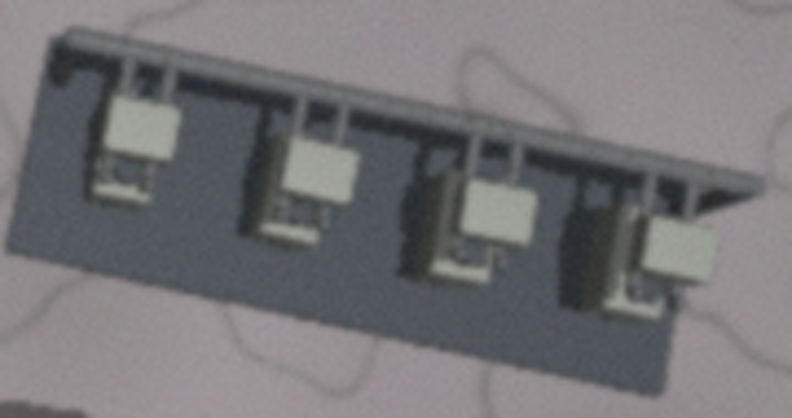

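View pics/b.png

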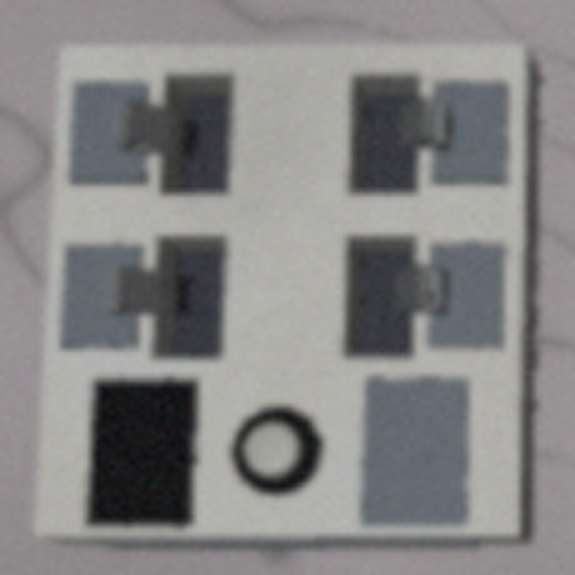

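```bash
cat >> h.py <<'E'
from scipy.optimize import least_squares
def fit(c,model,pix,x0):
    def f(p):
        R=np.array([[np.cos(p[2]),-np.sin(p[2]),0],[np.sin(p[2]),np.cos(p[2]),0],[0,0,1]])
        return np.concatenate([np.array(w2p(c,R@m+[p[0],p[1],0]))-q for m,q in zip(np.array(model,float),pix)])
    r=least_squares(f,x0); return r.x,r.fun
def loc(p,x,y): return np.array([p[0]+x*np.cos(p[2])-y*np.sin(p[2]),p[1]+x*np.sin(p[2])+y*np.cos(p[2])])
def rel(yaw,dx,dy):
    "world shift -> tool x,y cm, for tool down"
    return
E
python3 - <<'E'
from h import *
c=ctrl.camera('top')
a=lambda L:[np.array([u,v])/4.4+[340-.4,245-.4] for u,v in L]
b=lambda L:[np.array([u,v])/5+[165-.4,220-.4] for u,v in L]
H=a([(679,250),(498,211),(320,171),(142,128)])
W=np.array([p2w(c,*h,.161) for h in H]);print(W.round(4),np.diff(W,axis=0).round(4))
# incubator
M=[(.12,.115,.07),(.12,-.115,.07),(-.12,-.115,.07),(-.12,.115,.07),(-.08,0,.088),
 ]+[(x,s*y,.07) for x in(.105,.045,.025,-.035) for s in(1,-1) for y in (.029,)]
P=b([(62,45),(525,45),(522,537),(37,537),(272,448),(233,75),(351,75),(228,192),(350,192),(226,238),(346,237),(221,355),(345,355)])
p,r=fit(c,M,P,[.5,.2,0]);print(p,r.round(1))
# stand base near corners
M=[(-.065,.19,.008),(-.065,-.19,.008)]
P=a([(5,250),(660,397)])
print([p2w(c,*q,.008).round(4) for q in P])
cs=ctrl.camera('scene')
for n,q in (('scene',(331,322)),):print(p2w(cs,331,317,.065)); print(p2w(c,320,181,.065))
np.save('inc.npy',p)
for w in W: print(np.round(w2p(cs,w),1))
E
```

```text
[[ 0.4818 -0.3941  0.161 ]
 [ 0.4943 -0.3029  0.161 ]
 [ 0.5076 -0.2124  0.161 ]
 [ 0.5224 -0.1212  0.161 ]] [[0.0125 0.0913 0.    ]
 [0.0133 0.0904 0.    ]
 [0.0149 0.0912 0.    ]]
[0.5009648  0.23142614 0.08352626] [-0.4  0.   0.4 -0.4 -0.4 -0.3 -0.5  0.2  0.2  0.2  0.1 -0.2  0.1 -0.3
  0.2  0.4 -0.4  0.3  0.3 -0.6  0.2 -0.6  0.4  0.6 -0.3  0.5]
[array([ 0.4704, -0.0616,  0.008 ]), array([ 0.4169, -0.4347,  0.008 ])]
[0.77455338 0.01391105 0.065     ]
[0.7628635  0.01361893 0.065     ]
[151.6 168.4]
[191.7 174.3]
[232.1 180.5]
[273.5 187.5]
```

```bash
python3 - <<'E'
import cv2
s=cv2.imread('pics/scene0.png')
cv2.imwrite('pics/c.png',cv2.resize(s[150:265,130:310],None,fx=4.4,fy=4.4,interpolation=cv2.INTER_CUBIC))
E
```

```text
(no output)
```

View pics/c.png

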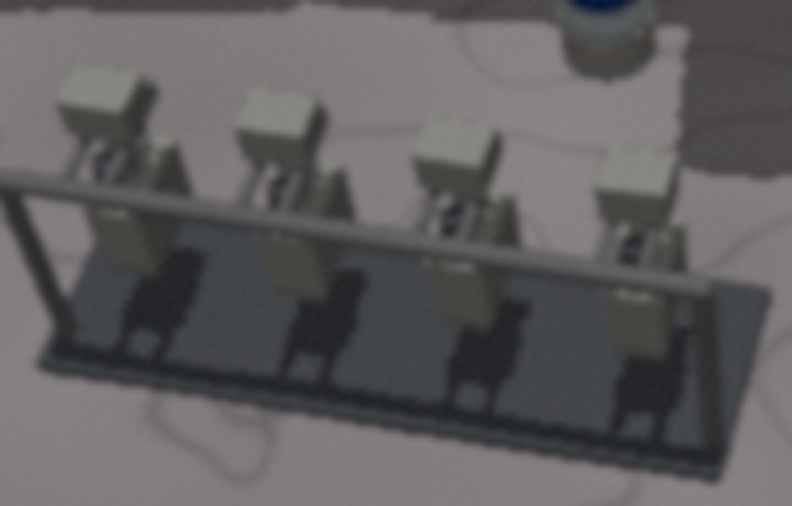

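Scene close-up: the head tops sit at (101,88), (281,113), (459,141) and (637,171) in the crop. That agrees with the top view to about 2 mm, so I'll average the two.

```bash
cat >> h.py <<'E'
def plan(x,y,zg,yaw,obs=None):
    "grasp-point target, carrier-x yaw; roll first, then shift after the roll (cm)"
    o=obs or ctrl.get_obs(); q=o['eef_rot']; a=np.arctan2(2*q[1]*q[2],q[1]**2-q[2]**2)
    t=yaw-np.pi/2; d=(t-a+np.pi/2)%np.pi-np.pi/2; a+=d
    D=np.array([x,y])-o['eef_pos'][:2]; tx=np.array([np.cos(a),np.sin(a)]); ty=np.array([np.sin(a),-np.cos(a)])
    dz=o['eef_pos'][2]-.155-zg
    print('t',round(float(o['time_s']),2),'roll',round(-np.degrees(d),1),'x',round(D@tx*100,2),'y',round(D@ty*100,2),'z',round(dz*100,2),'F',np.round(o['wrist_force'],1),'op',round(float(o['opening']),3),'tcp',np.round(o['eef_pos'],4),'tilt',np.round([q[0],q[3]],3))
E
python3 - <<'E'
from h import *
W=[(.4818,-.3941),(.4943,-.3029),(.5076,-.2124),(.5224,-.1212)]
c=ctrl.camera('scene'); 
S=[p2w(c,u,v,.161)[:2] for u,v in [(152.6,169.6),(193.5,175.3),(233.9,181.6),(274.4,188.5)]]
A=(np.array(W)+S)/2; print(np.round(S,4),A.round(4)); d=A[3]-A[0]; yaw=-np.arctan2(d[0],d[1]); print(yaw)
s=[*A.mean(0),yaw]; np.save('stand.npy',s)
H=np.array([loc(s,0,y) for y in np.array([-1.5,-.5,.5,1.5])*.0918]); print(H.round(4)); np.save('heads.npy',H)
plan(*H[0],.20,yaw)
E
```

```text
[[ 0.4851 -0.3912]
 [ 0.4969 -0.2985]
 [ 0.5104 -0.2081]
 [ 0.5252 -0.1189]] [[ 0.4835 -0.3926]
 [ 0.4956 -0.3007]
 [ 0.509  -0.2102]
 [ 0.5238 -0.1201]]
-0.1469614181355072
[[ 0.4828 -0.3921]
 [ 0.4962 -0.3013]
 [ 0.5097 -0.2105]
 [ 0.5231 -0.1197]]
t 0.25 roll 23.4 x -21.03 y -30.65 z 4.93 F [ 0.5  0.8 -0.6] op 0.999 tcp [ 0.1488 -0.5553  0.4043] tilt [-0. -0.]
```

>>> {"op": "move_arm", "data": {
  "moves": [
    {"gripper":100,"roll":7.8},
    {"roll":7.8},
    {"roll":7.8},
    {"x":-3.5,"y":-5.1},
    {"x":-3.5,"y":-5.1}
  ]
}}

```text
validation failed for argument at $.mo...
```

>>> {"op": "move_arm", "data": {
  "moves": [
    {"x":-3.5,"y":-5.1},
    {"x":-3.5,"y":-5.1},
    {"x":-3.5,"y":-5.1},
    {"x":-3.5,"y":-5.1},
    {"z":1}
  ]
}}

```text
validation failed for argument at $.mo...
```

```bash
python3 - <<'E'
from h import *
H=np.load('heads.npy');s=np.load('stand.npy');plan(*H[0],.152,s[2])
c=snap('top','t1.png');u,v=map(int,w2p(c,[*H[0],.16]));i=c['img'][v-50:v+70,u-70:u+70,::-1]
c2=snap('scene','s1.png');u,v=map(int,w2p(c2,[*H[0],.16]));j=c2['img'][v-60:v+60,u-70:u+70,::-1]
cv2.imwrite('pics/d.png',cv2.resize(np.hstack([i,j]),None,fx=2.8,fy=2.8,interpolation=cv2.INTER_CUBIC))
E
```

```text
t 0.25 roll 23.4 x -21.03 y -30.65 z 9.73 F [ 0.5  0.8 -0.6] op 0.999 tcp [ 0.1488 -0.5553  0.4043] tilt [-0. -0.]
```

View pics/d.png

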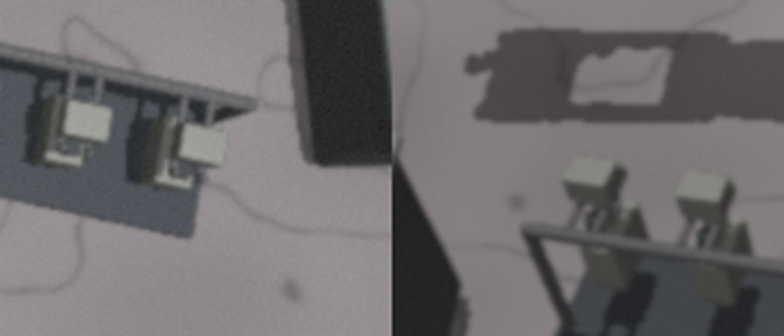

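The moves were refused, so the arm has not moved; it seems every field must be given.

>>> {"op": "move_arm", "data": {
  "moves": [
    {"gripper":100,"x":0,"y":0,"z":0,"roll":7.8},
    {"gripper":100,"x":0,"y":0,"z":0,"roll":7.8},
    {"gripper":100,"x":0,"y":0,"z":0,"roll":7.8},
    {"gripper":100,"x":-3.5,"y":-5.1,"z":0,"roll":0},
    {"gripper":100,"x":-3.5,"y":-5.1,"z":0,"roll":0}
  ]
}}

```text
time_s: 0.98
eef_pos: [0.2605, -0.5007, 0.4047]
eef_rot: [0.0, -0.652, 0.758, -0.0]
wrist_force: [1.7, -0.3, 0.1]
opening: 1.0
```

>>> {"op": "move_arm", "data": {
  "moves": [
    {"gripper":100,"x":-3.5,"y":-5.1,"z":0,"roll":0},
    {"gripper":100,"x":-3.5,"y":-5.1,"z":0,"roll":0},
    {"gripper":100,"x":-3.5,"y":-5.1,"z":0,"roll":0},
    {"gripper":100,"x":-3.5,"y":-5.1,"z":0,"roll":0},
    {"gripper":100,"x":0,"y":0,"z":3,"roll":0}
  ]
}}

```text
time_s: 1.6
eef_pos: [0.4864, -0.3903, 0.3771]
eef_rot: [0.001, -0.656, 0.755, -0.003]
wrist_force: [0.2, -0.1, -0.2]
opening: 0.999
```

```bash
python3 - <<'E'
from h import *
H=np.load('heads.npy');s=np.load('stand.npy');plan(*H[0],.152,s[2])
E
```

```text
t 1.6 roll 0.4 x 0.24 y 0.33 z 7.01 F [ 0.2 -0.1 -0.2] op 0.999 tcp [ 0.4864 -0.3903  0.3771] tilt [ 0.001 -0.003]
```

>>> {"op": "move_arm", "data": {
  "moves": [
    {"gripper":100,"x":0,"y":0,"z":0,"roll":0},
    {"gripper":100,"x":0,"y":0,"z":0,"roll":0}
  ]
}}

```text
time_s: 1.85
eef_pos: [0.4819, -0.3929, 0.3753]
eef_rot: [-0.0, -0.653, 0.757, -0.0]
wrist_force: [-0.3, -0.8, 0.6]
opening: 1.0
```

```bash
python3 - <<'E'
from h import *
H=np.load('heads.npy');s=np.load('stand.npy');plan(*H[0],.152,s[2])
c=snap('top','t1.png');u,v=map(int,w2p(c,[*H[0],.16]));i=c['img'][v-60:v+60,u-70:u+70,::-1]
c2=snap('scene','s1.png');u,v=map(int,w2p(c2,[*H[0],.16]));j=c2['img'][v-80:v+40,u-70:u+70,::-1]
cv2.imwrite('pics/e.png',cv2.resize(np.hstack([i,j]),None,fx=2.8,fy=2.8,interpolation=cv2.INTER_CUBIC))
E
```

```text
t 1.85 roll -0.0 x -0.09 y -0.08 z 6.83 F [-0.3 -0.8  0.6] op 1.0 tcp [ 0.4819 -0.3929  0.3753] tilt [-0. -0.]
```

View pics/e.png

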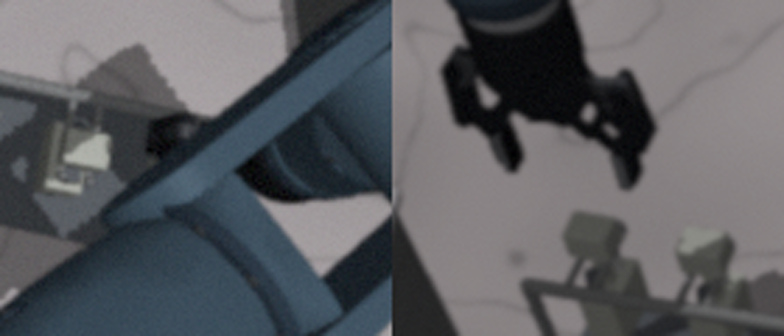

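The right half shows the gripper straddling carrier0's head. I'll go down and grip.

>>> {"op": "move_arm", "data": {
  "moves": [
    {"gripper":100,"x":-0.1,"y":-0.1,"z":3.4,"roll":0},
    {"gripper":100,"x":0,"y":0,"z":3.4,"roll":0},
    {"gripper":100,"x":0,"y":0,"z":0,"roll":0},
    {"gripper":0,"x":0,"y":0,"z":0,"roll":0},
    {"gripper":0,"x":0,"y":0,"z":0,"roll":0}
  ]
}}

```text
time_s: 2.58
eef_pos: [0.4838, -0.3923, 0.309]
eef_rot: [-0.0, -0.653, 0.757, -0.002]
wrist_force: [-0.2, -0.3, -0.3]
opening: 0.604
```

>>> {"op": "move_arm", "data": {
  "moves": [
    {"gripper":0,"x":0,"y":0,"z":0,"roll":0},
    {"gripper":0,"x":0,"y":0,"z":0,"roll":0},
    {"gripper":0,"x":0,"y":0,"z":0,"roll":0}
  ]
}}

```text
time_s: 2.95
eef_pos: [0.4838, -0.3921, 0.3087]
eef_rot: [-0.0, -0.653, 0.757, -0.002]
wrist_force: [-0.3, -0.3, 5.5]
opening: 0.412
```

```bash
python3 - <<'E'
from h import *
H=np.load('heads.npy');s=np.load('stand.npy');plan(*H[0],.152,s[2]);print(ctrl.get_obs()['torque'])
E
```

```text
t 2.95 roll 0.0 x 0.02 y 0.1 z 0.17 F [-0.3 -0.3  5.5] op 0.412 tcp [ 0.4838 -0.3921  0.3087] tilt [-0.    -0.002]
[-0.00701274  0.02860012 -0.01012269]
```

>>> {"op": "move_arm", "data": {
  "moves": [
    {"gripper":0,"x":0,"y":0,"z":-1,"roll":0},
    {"gripper":0,"x":0,"y":0,"z":-1,"roll":0},
    {"gripper":0,"x":0,"y":0,"z":0,"roll":0},
    {"gripper":0,"x":0,"y":0,"z":0,"roll":0}
  ]
}}

```text
time_s: 3.45
eef_pos: [0.4835, -0.3917, 0.3271]
eef_rot: [-0.0, -0.653, 0.757, -0.001]
wrist_force: [0.7, -2.5, -0.3]
opening: 0.41
```

>>> {"op": "move_arm", "data": {
  "moves": [
    {"gripper":0,"x":0,"y":2.5,"z":0,"roll":0},
    {"gripper":0,"x":0,"y":2.5,"z":0,"roll":0},
    {"gripper":0,"x":0,"y":2.5,"z":0,"roll":0},
    {"gripper":0,"x":0,"y":2.5,"z":0,"roll":0},
    {"gripper":0,"x":0,"y":0,"z":0,"roll":0}
  ]
}}

```text
time_s: 4.08
eef_pos: [0.3834, -0.3763, 0.3262]
eef_rot: [0.0, -0.653, 0.757, 0.001]
wrist_force: [0.9, -1.1, -0.6]
opening: 0.409
```

```bash
python3 - <<'E'
from h import *
p=np.load('inc.npy');plan(*loc(p,.075,-.046),.27,p[2])
c=ctrl.camera('top')['img'][200:340,150:530,::-1]
d=ctrl.camera('scene')['img'][110:300,100:500,::-1]
cv2.imwrite('pics/f.png',np.vstack([cv2.resize(c,(760,280)),cv2.resize(d,(760,361-61))]))
E
```

```text
t 4.08 roll -13.3 x -54.98 y -24.28 z -9.88 F [ 0.9 -1.1 -0.6] op 0.409 tcp [ 0.3834 -0.3763  0.3262] tilt [0.    0.001]
```

View pics/f.png

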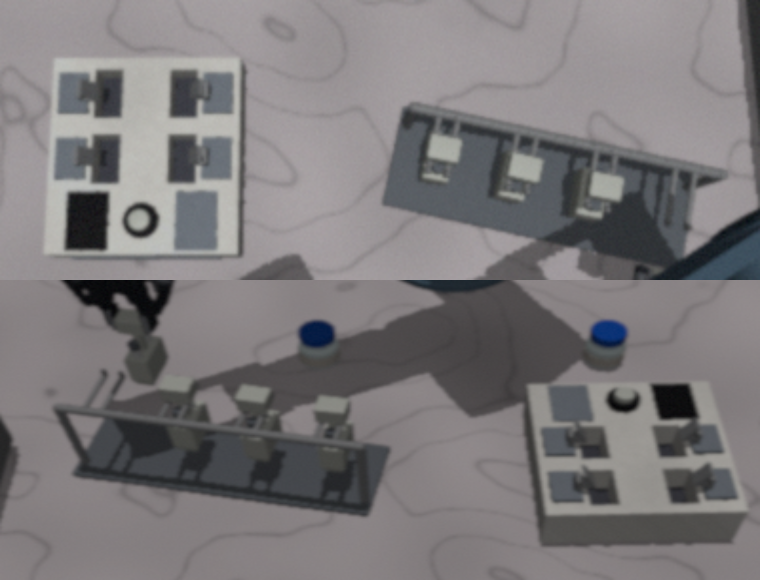

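carrier0 is off its hook and gripped; well positions are unchanged. I'll carry it to well2, going up first, then along +y, then out.

>>> {"op": "move_arm", "data": {
  "moves": [
    {"gripper":0,"x":0,"y":0,"z":-5,"roll":-6.6},
    {"gripper":0,"x":0,"y":0,"z":-5,"roll":-6.6},
    {"gripper":0,"x":-5.5,"y":0,"z":0,"roll":0},
    {"gripper":0,"x":-5.5,"y":0,"z":0,"roll":0},
    {"gripper":0,"x":-5.5,"y":0,"z":0,"roll":0}
  ]
}}

```text
time_s: 4.8
eef_pos: [0.371, -0.2109, 0.4269]
eef_rot: [-0.0, 0.736, -0.677, 0.0]
wrist_force: [0.2, 0.8, -0.6]
opening: 0.414
```

>>> {"op": "move_arm", "data": {
  "moves": [
    {"gripper":0,"x":-5.5,"y":0,"z":0,"roll":0},
    {"gripper":0,"x":-5.5,"y":0,"z":0,"roll":0},
    {"gripper":0,"x":-5.5,"y":0,"z":0,"roll":0},
    {"gripper":0,"x":-5.5,"y":0,"z":0,"roll":0},
    {"gripper":0,"x":-5.5,"y":0,"z":0,"roll":0}
  ]
}}

```text
time_s: 5.42
eef_pos: [0.3476, 0.0636, 0.4274]
eef_rot: [-0.001, 0.736, -0.677, 0.001]
wrist_force: [1.1, -0.6, -0.6]
opening: 0.411
```

>>> {"op": "move_arm", "data": {
  "moves": [
    {"gripper":0,"x":-5.5,"y":-4,"z":0,"roll":0},
    {"gripper":0,"x":-5.5,"y":-5,"z":0,"roll":0},
    {"gripper":0,"x":0,"y":-5,"z":0,"roll":0},
    {"gripper":0,"x":0,"y":-5,"z":0,"roll":0},
    {"gripper":0,"x":0,"y":-5,"z":0,"roll":0}
  ]
}}

```text
time_s: 6.05
eef_pos: [0.5694, 0.1787, 0.4264]
eef_rot: [-0.0, 0.737, -0.676, -0.0]
wrist_force: [0.4, -0.0, -0.0]
opening: 0.403
```

>>> {"op": "move_arm", "data": {
  "moves": [
    {"gripper":0,"x":0,"y":0,"z":0,"roll":0},
    {"gripper":0,"x":0,"y":0,"z":0,"roll":0}
  ]
}}

```text
time_s: 6.3
eef_pos: [0.5675, 0.1778, 0.426]
eef_rot: [0.001, 0.736, -0.677, -0.001]
wrist_force: [0.7, -0.1, -0.7]
opening: 0.411
```

```bash
python3 - <<'E'
from h import *
p=np.load('inc.npy');plan(*loc(p,.075,-.046),.27,p[2])
E
```

```text
t 6.3 roll 0.1 x -1.3 y -1.32 z 0.1 F [ 0.7 -0.1 -0.7] op 0.411 tcp [0.5675 0.1778 0.426 ] tilt [ 0.001 -0.001]
```

>>> {"op": "move_arm", "data": {
  "moves": [
    {"gripper":0,"x":-1.3,"y":-1.3,"z":0,"roll":0},
    {"gripper":0,"x":0,"y":0,"z":1.9,"roll":0},
    {"gripper":0,"x":0,"y":0,"z":1.9,"roll":0},
    {"gripper":0,"x":0,"y":0,"z":0,"roll":0},
    {"gripper":0,"x":0,"y":0,"z":0,"roll":0}
  ]
}}

```text
time_s: 6.92
eef_pos: [0.5792, 0.1909, 0.3886]
eef_rot: [0.0, 0.736, -0.677, -0.0]
wrist_force: [-0.5, 0.1, -0.3]
opening: 0.409
```

```bash
cat >> h.py <<'E'
def look(f,x,y,yaw,zb):
    "crop scene near incubator, draw the expected edges of a carrier at x,y (green: block and foot)"
    p=[x,y,yaw]; c=ctrl.camera('scene'); u,v=map(int,w2p(c,[x,y,zb+.04])); u0,v0=u-60,v-55
    k=6; im=cv2.resize(c['img'][v0:v0+95,u0:u0+120,::-1],None,fx=k,fy=k,interpolation=cv2.INTER_CUBIC)
    q=lambda P:tuple(int(round(t)) for t in (np.array(w2p(c,P))-[u0-.5,v0-.5])*k)
    for z,a,b in((.012,.028,.015),(.055,.028,.015),(.121,.014,.018),(.095,.014,.018)):
        cv2.polylines(im,[np.array([q([*loc(p,i*a,j*b),zb+z]) for i,j in((1,1),(1,-1),(-1,-1),(-1,1))])],True,(0,200,0),1)
    I=np.load('inc.npy')
    for wx in(-.005,.075):
      for wy in(-.046,.046):
        cv2.polylines(im,[np.array([q([*loc(I,wx+i*.03,wy+j*.017),.07]) for i,j in((1,1),(1,-1),(-1,-1),(-1,1))])],True,(0,0,255),1)
    cv2.polylines(im,[np.array([q([*loc(I,i*.12,j*.115),.07]) for i,j in((1,1),(1,-1),(-1,-1),(-1,1))])],True,(0,0,255),1)
    cv2.imwrite('pics/'+f,im); print(im.shape,u0,v0)
E
python3 - <<'E'
from h import *
p=np.load('inc.npy');w=loc(p,.075,-.046);plan(*w,.137,p[2])
e=ctrl.get_obs()['eef_pos'];look('g.png',e[0],e[1],p[2],e[2]-.155-.112)
E
```

```text
t 6.92 roll 0.0 x -0.09 y -0.04 z 9.66 F [-0.5  0.1 -0.3] op 0.409 tcp [0.5792 0.1909 0.3886] tilt [ 0. -0.]
(570, 720, 3) 361 159
```

View pics/g.png

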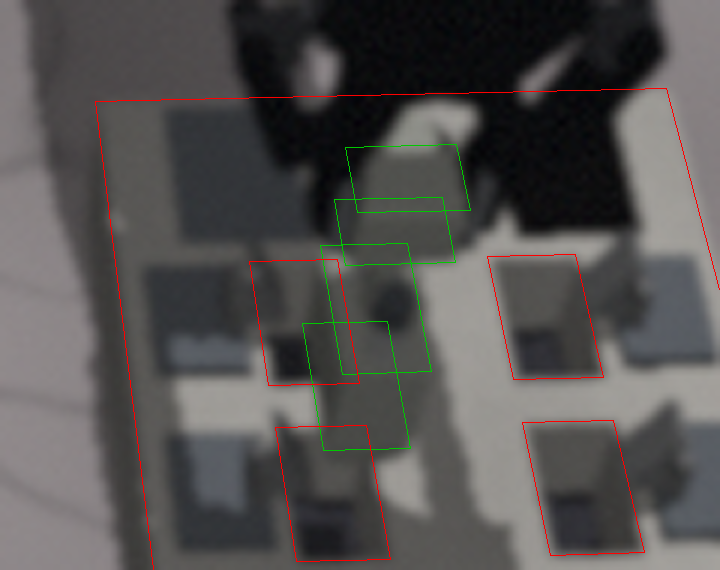

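```bash
cat >> h.py <<'E'
def edges(c,pose,segs,zb=0,R=5,n=15):
    """normal offsets (px) of strongest edge near each model segment; robust pose correction"""
    g=cv2.GaussianBlur(cv2.cvtColor(c['img'],cv2.COLOR_RGB2GRAY).astype(np.float32),(0,0),.8)
    pr=lambda pose,P:np.array(w2p(c,[*loc(pose,P[0],P[1]),P[2]+zb]))
    obs=[]
    for A,B in segs:
        A,B=np.array(A,float),np.array(B,float)
        for t in np.linspace(.1,.9,n):
            P=A+t*(B-A); q=pr(pose,P); d=pr(pose,B)-pr(pose,A); nn=np.array([-d[1],d[0]])/np.linalg.norm(d)
            s=np.arange(-R,R+.01,.25); X=(q[None]+s[:,None]*nn).astype(np.float32)
            pf=cv2.remap(g,X[None,:,0],X[None,:,1],cv2.INTER_LINEAR)[0]; G=np.abs(np.gradient(pf)); i=G.argmax()
            if G[i]>2.0 and 0<i<len(s)-1: obs.append((P,nn,q+s[i]*nn))
    f=lambda p:np.array([(pr(p,P)-q)@nn for P,nn,q in obs])
    r=least_squares(f,pose,loss='soft_l1',f_scale=.3,x_scale=[.01,.01,.05])
    return r.x,len(obs),np.median(np.abs(f(r.x)))
def rect(cx,cy,a,b,z):
    k=[(cx+a,cy+b,z),(cx+a,cy-b,z),(cx-a,cy-b,z),(cx-a,cy+b,z)]; return [(k[i],k[(i+1)%4]) for i in range(4)]
INC=rect(0,0,.12,.115,.07)+sum([rect(x,y,.03,.017,.07) for x in(-.005,.075) for y in(-.046,.046)],[])
E
python3 - <<'E'
from h import *
p=np.load('inc.npy');c0=ctrl.camera('scene');ct=ctrl.camera('top')
for n,c in(('scene',c0),('top',ct)):
    im=cv2.imread('pics/'+n+'0.png')[:,:,::-1].copy()
    print(n,edges(dict(c,img=im),p,INC), edges(dict(c,img=im),p,INC[:4]),'now',edges(c,p,INC))
e=ctrl.get_obs()['eef_pos'];e0=[e[0],e[1],p[2]]
z=.055;C=[((.028,.015,.012),(.028,.015,.055)),((.028,-.015,.012),(.028,-.015,.055)),((-.028,.015,.012),(-.028,.015,.055)),((.024,.011,0),(.024,-.011,0)),((.014,.018,.095),(.014,-.018,.095)),((.014,.018,.095),(.014,.018,.121)),((.014,-.018,.095),(.014,-.018,.121))]
zb=e[2]-.155-.112
print(e0,zb);
for R in(3,4,6):print(edges(c0,e0,C,zb,R))
for s in C: 
    r=edges(c0,e0,[s],zb,5); print(s, r[1], (np.array(r[0])-e0).round(4))
i=c0['img'][150:275,350:480,::-1]; i=np.clip((i.astype(float)-20)*1.9,0,255).astype(np.uint8)
cv2.imwrite('pics/i.png',cv2.resize(i,None,fx=4.6,fy=4.6,interpolation=cv2.INTER_CUBIC))
E
```

```text
scene (array([0.50146096, 0.23233744, 0.0842617 ]), 260, np.float64(0.3869668509925466)) (array([0.50312163, 0.2316979 , 0.07068369]), 45, np.float64(0.6569544969384099)) now (array([0.50072598, 0.23258959, 0.08188222]), 218, np.float64(0.49962363978841895))
top (array([0.50080373, 0.23154536, 0.08480208]), 291, np.float64(0.19970859460870916)) (array([0.50134817, 0.23138899, 0.07809662]), 58, np.float64(0.340558821268147)) now (array([0.50204855, 0.23317772, 0.06735188]), 182, np.float64(0.6968733752482072))
[np.float64(0.5795905965428886), np.float64(0.19104936580924395), np.float64(0.08352625526996284)] 0.12252303173942776
(array([ 0.57940896,  0.19271886, -0.04459341]), 36, np.float64(0.7232748984733293))
(array([ 0.57986388,  0.19295863, -0.08448018]), 52, np.float64(1.319598657548294))
(array([ 0.57990748,  0.19529699, -0.04343869]), 69, np.float64(2.141375435328643))
((0.028, 0.015, 0.012), (0.028, 0.015, 0.055)) 8 [-49.2872  14.2158   1.6744]
((0.028, -0.015, 0.012), (0.028, -0.015, 0.055)) 12 [ 1.8634 -0.4556  0.2434]
((-0.028, 0.015, 0.012), (-0.028, 0.015, 0.055)) 12 [-47.0814  12.2224  -0.355 ]
((0.024, 0.011, 0), (0.024, -0.011, 0)) 4 [ 0.0111 -0.1105  0.1087]
((0.014, 0.018, 0.095), (0.014, -0.018, 0.095)) 10 [ 5.44520e+00 -6.50397e+01  1.00000e-04]
((0.014, 0.018, 0.095), (0.014, 0.018, 0.121)) 14 [ 1.7956 -0.4939 -0.6682]
((0.014, -0.018, 0.095), (0.014, -0.018, 0.121)) 8 [ 1.6286 -0.3824  0.3781]
```

View pics/i.png

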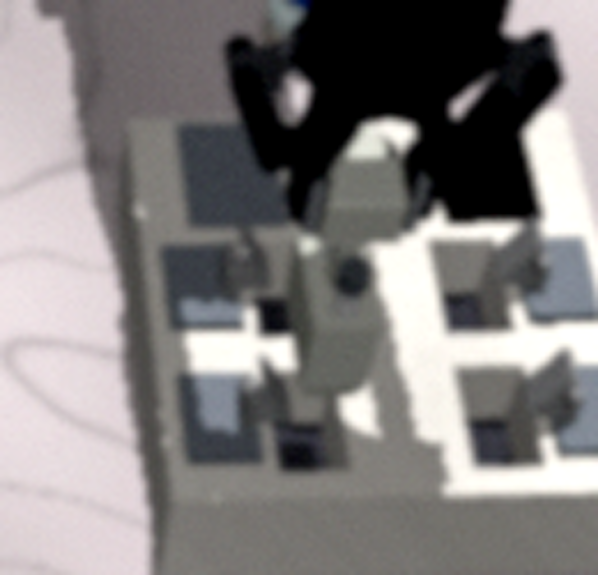

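The carrier seen in the scene image sits about 1.3 mm to +y of the well; this uses the same camera for both. The tapered foot gives about 6 mm of lead-in. I'll shift 1 mm and go down slowly, watching the force.

>>> {"op": "move_arm", "data": {
  "moves": [
    {"gripper":0,"x":0.1,"y":0,"z":1.5,"roll":0},
    {"gripper":0,"x":0,"y":0,"z":1.2,"roll":0},
    {"gripper":0,"x":0,"y":0,"z":1.2,"roll":0},
    {"gripper":0,"x":0,"y":0,"z":1.1,"roll":0},
    {"gripper":0,"x":0,"y":0,"z":0,"roll":0}
  ]
}}

```text
time_s: 7.7
eef_pos: [0.579, 0.1905, 0.3371]
eef_rot: [0.001, 0.736, -0.677, -0.001]
wrist_force: [0.1, 4.0, -2.5]
opening: 0.408
```

```bash
python3 - <<'E'
from h import *
p=np.array([.501,.2303,.0838]);np.save('inc.npy',p);w=loc(p,.075,-.046);plan(*w,.137,p[2]);print(ctrl.get_obs()['torque'])
E
```

```text
t 7.7 roll 0.0 x -0.02 y -0.06 z 4.51 F [ 0.1  4.  -2.5] op 0.408 tcp [0.579  0.1905 0.3371] tilt [ 0.001 -0.001]
[ 0.90529064 -0.01324695  0.01366551]
```

>>> {"op": "move_arm", "data": {
  "moves": [
    {"gripper":0,"x":0,"y":0,"z":1,"roll":0},
    {"gripper":0,"x":0,"y":0,"z":1,"roll":0},
    {"gripper":0,"x":0,"y":0,"z":1,"roll":0},
    {"gripper":0,"x":0,"y":0,"z":0,"roll":0},
    {"gripper":0,"x":0,"y":0,"z":0,"roll":0}
  ]
}}

```text
time_s: 8.32
eef_pos: [0.5791, 0.1901, 0.3079]
eef_rot: [0.001, 0.736, -0.677, -0.001]
wrist_force: [-0.6, 3.0, -2.9]
opening: 0.407
```

```bash
python3 - <<'E'
from h import *
p=np.load('inc.npy');w=loc(p,.075,-.046);plan(*w,.137,p[2]);print(ctrl.get_obs()['torque'])
E
```

```text
t 8.32 roll -0.0 x -0.06 y -0.05 z 1.59 F [-0.6  3.  -2.9] op 0.407 tcp [0.5791 0.1901 0.3079] tilt [ 0.001 -0.001]
[0.8655869  0.10276835 0.04037851]
```

>>> {"op": "move_arm", "data": {
  "moves": [
    {"gripper":0,"x":0,"y":0,"z":0.8,"roll":0},
    {"gripper":0,"x":0,"y":0,"z":0.7,"roll":0},
    {"gripper":0,"x":0,"y":0,"z":0.3,"roll":0},
    {"gripper":0,"x":0,"y":0,"z":0,"roll":0},
    {"gripper":0,"x":0,"y":0,"z":0,"roll":0}
  ]
}}

```text
time_s: 8.95
eef_pos: [0.5801, 0.1901, 0.2938]
eef_rot: [-0.001, 0.736, -0.677, 0.001]
wrist_force: [-7.0, 0.6, 18.0]
opening: 0.41
```

```bash
python3 - <<'E'
from h import *
p=np.load('inc.npy');w=loc(p,.075,-.046);plan(*w,.137,p[2]);print(ctrl.get_obs()['torque'])
E
```

```text
t 8.95 roll 0.0 x -0.07 y 0.04 z 0.18 F [-7.   0.6 18. ] op 0.41 tcp [0.5801 0.1901 0.2938] tilt [-0.001  0.001]
[ 0.24040641  1.40934294 -0.06169597]
```

The foot is at 25 mm with 18 N on the floor, and the catch's side force has gone. I'll release and rise.

>>> {"op": "move_arm", "data": {
  "moves": [
    {"gripper":80,"x":0,"y":0,"z":-0.2,"roll":0},
    {"gripper":80,"x":0,"y":0,"z":0,"roll":0},
    {"gripper":80,"x":0,"y":0,"z":0,"roll":0},
    {"gripper":80,"x":0,"y":0,"z":-3,"roll":0},
    {"gripper":100,"x":0,"y":0,"z":-5,"roll":0}
  ]
}}

```text
time_s: 9.57
eef_pos: [0.5787, 0.1898, 0.3707]
eef_rot: [0.002, 0.736, -0.677, -0.002]
wrist_force: [0.1, 0.2, 1.7]
opening: 0.982
```

```bash
python3 - <<'E'
from h import *
H=np.load('heads.npy');s=np.load('stand.npy');plan(*H[1],.23,s[2])
p=np.load('inc.npy')
for n in('scene','top'): print(edges(ctrl.camera(n),p,INC))
E
```

```text
t 9.57 roll 13.2 x 49.79 y 0.97 z -1.43 F [0.1 0.2 1.7] op 0.982 tcp [0.5787 0.1898 0.3707] tilt [ 0.002 -0.002]
(array([0.50068077, 0.23242851, 0.07585626]), 175, np.float64(0.5494963060935698))
(array([0.50259837, 0.23276789, 0.07421498]), 179, np.float64(0.8739969947235063))
```

>>> {"op": "move_arm", "data": {
  "moves": [
    {"gripper":100,"x":0,"y":0,"z":-1.4,"roll":6.6},
    {"gripper":100,"x":0,"y":0,"z":0,"roll":6.6},
    {"gripper":100,"x":5.5,"y":0.1,"z":0,"roll":0},
    {"gripper":100,"x":5.5,"y":0.1,"z":0,"roll":0},
    {"gripper":100,"x":5.5,"y":0.1,"z":0,"roll":0}
  ]
}}

```text
time_s: 10.3
eef_pos: [0.5518, 0.026, 0.3859]
eef_rot: [-0.0, -0.654, 0.757, 0.0]
wrist_force: [1.7, -1.0, -0.2]
opening: 1.0
```

>>> {"op": "move_arm", "data": {
  "moves": [
    {"gripper":100,"x":5.5,"y":0.1,"z":0,"roll":0},
    {"gripper":100,"x":5.5,"y":0.1,"z":0,"roll":0},
    {"gripper":100,"x":5.5,"y":0.1,"z":0,"roll":0},
    {"gripper":100,"x":5.5,"y":0.1,"z":0,"roll":0},
    {"gripper":100,"x":5.5,"y":0.1,"z":0,"roll":0}
  ]
}}

```text
time_s: 10.92
eef_pos: [0.5066, -0.2457, 0.3859]
eef_rot: [-0.0, -0.653, 0.757, 0.0]
wrist_force: [0.9, 0.4, -0.4]
opening: 1.001
```

>>> {"op": "move_arm", "data": {
  "moves": [
    {"gripper":100,"x":5.5,"y":0.1,"z":0,"roll":0},
    {"gripper":100,"x":0,"y":0,"z":0,"roll":0},
    {"gripper":100,"x":0,"y":0,"z":0,"roll":0}
  ]
}}

```text
time_s: 11.3
eef_pos: [0.498, -0.298, 0.3858]
eef_rot: [0.0, -0.653, 0.757, 0.001]
wrist_force: [0.2, 0.2, 0.8]
opening: 1.0
```

```bash
python3 - <<'E'
from h import *
H=np.load('heads.npy');s=np.load('stand.npy');plan(*H[1],.152,s[2])
p=np.load('inc.npy')
for n in('scene','top'): print(edges(ctrl.camera(n),p,INC))
snap('scene','s2.png');snap('top','t2.png')
E
```

```text
t 11.3 roll -0.0 x 0.35 y 0.13 z 7.88 F [0.2 0.2 0.8] op 1.0 tcp [ 0.498  -0.298   0.3858] tilt [0.    0.001]
(array([0.50145276, 0.23225959, 0.08495958]), 251, np.float64(0.45252805140428287))
(array([0.50100297, 0.23160952, 0.08600901]), 280, np.float64(0.25886742318550005))
```

>>> {"op": "move_arm", "data": {
  "moves": [
    {"gripper":100,"x":0.3,"y":0.1,"z":4,"roll":0},
    {"gripper":100,"x":0,"y":0,"z":3.8,"roll":0},
    {"gripper":100,"x":0,"y":0,"z":0,"roll":0},
    {"gripper":0,"x":0,"y":0,"z":0,"roll":0},
    {"gripper":0,"x":0,"y":0,"z":0,"roll":0}
  ]
}}

```text
time_s: 12.12
eef_pos: [0.4976, -0.3013, 0.3109]
eef_rot: [0.0, -0.654, 0.757, -0.002]
wrist_force: [-0.5, 0.8, 0.6]
opening: 0.601
```

>>> {"op": "move_arm", "data": {
  "moves": [
    {"gripper":0,"x":0,"y":0,"z":0,"roll":0},
    {"gripper":0,"x":0,"y":0,"z":0,"roll":0},
    {"gripper":0,"x":0,"y":0,"z":0,"roll":0}
  ]
}}

```text
time_s: 12.5
eef_pos: [0.4974, -0.3015, 0.3107]
eef_rot: [0.0, -0.653, 0.757, -0.002]
wrist_force: [0.0, 0.2, 5.3]
opening: 0.408
```

```bash
python3 - <<'E'
from h import *
H=np.load('heads.npy');s=np.load('stand.npy');plan(*H[1],.152,s[2])
E
```

```text
t 12.5 roll 0.0 x -0.0 y 0.12 z 0.37 F [0.  0.2 5.3] op 0.408 tcp [ 0.4974 -0.3015  0.3107] tilt [ 0.    -0.002]
```

>>> {"op": "move_arm", "data": {
  "moves": [
    {"gripper":0,"x":0,"y":0,"z":-1,"roll":0},
    {"gripper":0,"x":0,"y":0,"z":-1,"roll":0},
    {"gripper":0,"x":0,"y":0,"z":0,"roll":0},
    {"gripper":0,"x":0,"y":0,"z":0,"roll":0}
  ]
}}

```text
time_s: 13.0
eef_pos: [0.4968, -0.301, 0.3286]
eef_rot: [-0.0, -0.653, 0.757, 0.0]
wrist_force: [-0.2, -1.4, -0.3]
opening: 0.405
```

>>> {"op": "move_arm", "data": {
  "moves": [
    {"gripper":0,"x":0,"y":2.5,"z":0,"roll":0},
    {"gripper":0,"x":0,"y":2.5,"z":0,"roll":0},
    {"gripper":0,"x":0,"y":2.5,"z":0,"roll":0},
    {"gripper":0,"x":0,"y":2.5,"z":0,"roll":0},
    {"gripper":0,"x":0,"y":0,"z":0,"roll":0}
  ]
}}

```text
time_s: 13.62
eef_pos: [0.3968, -0.286, 0.3282]
eef_rot: [-0.0, -0.653, 0.757, 0.001]
wrist_force: [1.2, -0.4, -1.4]
opening: 0.406
```

>>> {"op": "move_arm", "data": {
  "moves": [
    {"gripper":0,"x":0,"y":0,"z":-5,"roll":-6.6},
    {"gripper":0,"x":0,"y":0,"z":-5,"roll":-6.6},
    {"gripper":0,"x":0,"y":0,"z":0,"roll":0}
  ]
}}

```text
time_s: 14.0
eef_pos: [0.3994, -0.2874, 0.4334]
eef_rot: [0.0, 0.736, -0.677, 0.005]
wrist_force: [0.7, -0.3, -1.7]
opening: 0.412
```

```bash
python3 - <<'E'
from h import *
p=np.load('inc.npy');p[2]=.0848;np.save('inc.npy',p);plan(*loc(p,.075,.046),.27,p[2])
E
```

```text
t 14.0 roll -0.0 x -55.33 y -22.01 z 0.84 F [ 0.7 -0.3 -1.7] op 0.412 tcp [ 0.3994 -0.2874  0.4334] tilt [0.    0.005]
```

>>> {"op": "move_arm", "data": {
  "moves": [
    {"gripper":0,"x":-5.5,"y":0,"z":0,"roll":0},
    {"gripper":0,"x":-5.5,"y":0,"z":0,"roll":0},
    {"gripper":0,"x":-5.5,"y":0,"z":0,"roll":0},
    {"gripper":0,"x":-5.5,"y":0,"z":0,"roll":0},
    {"gripper":0,"x":-5.5,"y":0,"z":0,"roll":0}
  ]
}}

```text
time_s: 14.62
eef_pos: [0.3746, -0.0106, 0.4277]
eef_rot: [0.0, 0.736, -0.677, -0.001]
wrist_force: [1.0, 0.5, -1.0]
opening: 0.41
```

>>> {"op": "move_arm", "data": {
  "moves": [
    {"gripper":0,"x":-5.5,"y":0,"z":0,"roll":0},
    {"gripper":0,"x":-5,"y":-3,"z":0,"roll":0},
    {"gripper":0,"x":-5,"y":-3,"z":0,"roll":0},
    {"gripper":0,"x":-5,"y":-3,"z":0,"roll":0},
    {"gripper":0,"x":-5,"y":-3,"z":0,"roll":0}
  ]
}}

```text
time_s: 15.25
eef_pos: [0.4737, 0.2543, 0.4271]
eef_rot: [0.001, 0.736, -0.677, -0.0]
wrist_force: [0.4, -0.6, 0.3]
opening: 0.408
```

>>> {"op": "move_arm", "data": {
  "moves": [
    {"gripper":0,"x":-2,"y":-3,"z":0,"roll":0},
    {"gripper":0,"x":0,"y":-3.5,"z":0,"roll":0},
    {"gripper":0,"x":0,"y":-3.5,"z":0,"roll":0},
    {"gripper":0,"x":0,"y":0,"z":0,"roll":0},
    {"gripper":0,"x":0,"y":0,"z":0,"roll":0}
  ]
}}

```text
time_s: 15.88
eef_pos: [0.5707, 0.2803, 0.427]
eef_rot: [0.001, 0.736, -0.677, -0.001]
wrist_force: [-1.0, 0.4, -0.8]
opening: 0.41
```

```bash
python3 - <<'E'
from h import *
p=np.load('inc.npy');plan(*loc(p,.075,.046),.235,p[2])
c=ctrl.camera('scene');print(edges(c,p,INC))
i=c['img'][140:280,350:500,::-1]; i=np.clip((i.astype(float)-20)*1.9,0,255).astype(np.uint8)
cv2.imwrite('pics/j.png',cv2.resize(i,None,fx=4,fy=4,interpolation=cv2.INTER_CUBIC))
E
```

```text
t 15.88 roll -0.1 x -0.21 y -0.13 z 3.7 F [-1.   0.4 -0.8] op 0.41 tcp [0.5707 0.2803 0.427 ] tilt [ 0.001 -0.001]
(array([0.50115662, 0.23242135, 0.07938733]), 203, np.float64(0.6161221761018447))
```

View pics/j.png

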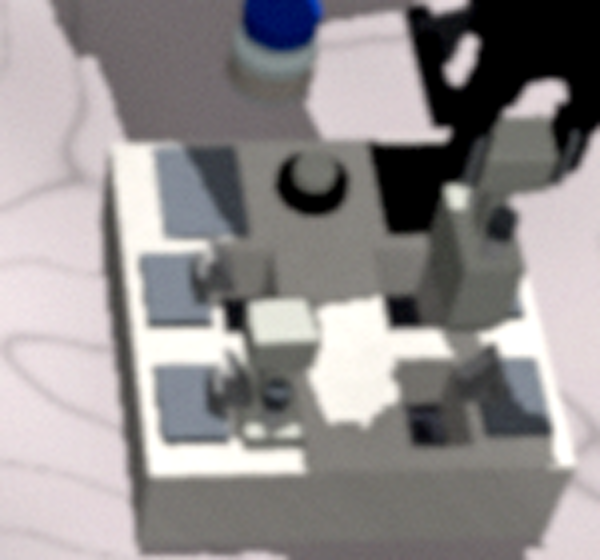

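Carrier0 stands in well2 with its catch at the side. Carrier1 hangs straight over well3. I'll insert it.

>>> {"op": "move_arm", "data": {
  "moves": [
    {"gripper":0,"x":-0.2,"y":-0.1,"z":3.7,"roll":0},
    {"gripper":0,"x":0,"y":0,"z":1.5,"roll":0},
    {"gripper":0,"x":0,"y":0,"z":1.2,"roll":0},
    {"gripper":0,"x":0,"y":0,"z":0,"roll":0},
    {"gripper":0,"x":0,"y":0,"z":0,"roll":0}
  ]
}}

```text
time_s: 16.55
eef_pos: [0.5722, 0.2822, 0.3658]
eef_rot: [-0.001, 0.736, -0.677, 0.0]
wrist_force: [0.3, 0.0, -0.6]
opening: 0.409
```

```bash
python3 - <<'E'
from h import *
p=np.load('inc.npy');plan(*loc(p,.075,.046),.139,p[2])
E
```

```text
t 16.55 roll -0.1 x -0.03 y 0.04 z 7.18 F [ 0.3  0.  -0.6] op 0.409 tcp [0.5722 0.2822 0.3658] tilt [-0.001  0.   ]
```

>>> {"op": "move_arm", "data": {
  "moves": [
    {"gripper":0,"x":0,"y":0,"z":1.2,"roll":0},
    {"gripper":0,"x":0,"y":0,"z":1.2,"roll":0},
    {"gripper":0,"x":0,"y":0,"z":0.6,"roll":0},
    {"gripper":0,"x":0,"y":0,"z":0,"roll":0},
    {"gripper":0,"x":0,"y":0,"z":0,"roll":0}
  ]
}}

```text
time_s: 17.18
eef_pos: [0.5718, 0.282, 0.3341]
eef_rot: [0.001, 0.736, -0.677, -0.0]
wrist_force: [-0.2, -1.9, -2.7]
opening: 0.405
```

```bash
python3 - <<'E'
from h import *
p=np.load('inc.npy');plan(*loc(p,.075,.046),.139,p[2])
E
```

```text
t 17.18 roll -0.1 x -0.05 y -0.01 z 4.01 F [-0.2 -1.9 -2.7] op 0.405 tcp [0.5718 0.282  0.3341] tilt [ 0.001 -0.   ]
```

>>> {"op": "move_arm", "data": {
  "moves": [
    {"gripper":0,"x":0,"y":0,"z":1.2,"roll":0},
    {"gripper":0,"x":0,"y":0,"z":1.2,"roll":0},
    {"gripper":0,"x":0,"y":0,"z":0.8,"roll":0},
    {"gripper":0,"x":0,"y":0,"z":0.5,"roll":0},
    {"gripper":0,"x":0,"y":0,"z":0,"roll":0}
  ]
}}

```text
time_s: 17.8
eef_pos: [0.5723, 0.2823, 0.2972]
eef_rot: [-0.001, 0.736, -0.677, 0.0]
wrist_force: [5.7, -1.0, -4.3]
opening: 0.408
```

>>> {"op": "move_arm", "data": {
  "moves": [
    {"gripper":0,"x":0,"y":0,"z":0.4,"roll":0},
    {"gripper":0,"x":0,"y":0,"z":0,"roll":0},
    {"gripper":0,"x":0,"y":0,"z":0,"roll":0}
  ]
}}

```text
time_s: 18.18
eef_pos: [0.5725, 0.2826, 0.2957]
eef_rot: [-0.001, 0.736, -0.677, 0.001]
wrist_force: [1.1, -2.2, 10.0]
opening: 0.408
```

```bash
python3 - <<'E'
from h import *
p=np.load('inc.npy');plan(*loc(p,.075,.046),.139,p[2])
E
```

```text
t 18.18 roll -0.0 x 0.01 y 0.07 z 0.17 F [ 1.1 -2.2 10. ] op 0.408 tcp [0.5725 0.2826 0.2957] tilt [-0.001  0.001]
```

>>> {"op": "move_arm", "data": {
  "moves": [
    {"gripper":0,"x":0,"y":0,"z":0.2,"roll":0},
    {"gripper":0,"x":0,"y":0,"z":0,"roll":0},
    {"gripper":0,"x":0,"y":0,"z":0,"roll":0}
  ]
}}

```text
time_s: 18.55
eef_pos: [0.5727, 0.2827, 0.2957]
eef_rot: [-0.002, 0.736, -0.677, 0.001]
wrist_force: [-2.0, -3.0, 20.3]
opening: 0.408
```

```bash
python3 - <<'E'
from h import *
p=np.load('inc.npy');plan(*loc(p,.075,.046),.139,p[2])
E
```

```text
t 18.55 roll -0.0 x 0.01 y 0.09 z 0.17 F [-2.  -3.  20.3] op 0.408 tcp [0.5727 0.2827 0.2957] tilt [-0.002  0.001]
```

Home at 20 N with no further travel. I'll release and rise, then head to carrier2.

>>> {"op": "move_arm", "data": {
  "moves": [
    {"gripper":80,"x":0,"y":0,"z":-0.3,"roll":0},
    {"gripper":80,"x":0,"y":0,"z":0,"roll":0},
    {"gripper":80,"x":0,"y":0,"z":0,"roll":0},
    {"gripper":80,"x":0,"y":0,"z":-4,"roll":0},
    {"gripper":100,"x":0,"y":0,"z":-5,"roll":0}
  ]
}}

```text
time_s: 19.18
eef_pos: [0.5713, 0.2821, 0.3833]
eef_rot: [0.002, 0.736, -0.677, -0.002]
wrist_force: [0.6, 0.5, 0.2]
opening: 0.982
```

>>> {"op": "move_arm", "data": {
  "moves": [
    {"gripper":100,"x":0,"y":0,"z":0,"roll":6.6},
    {"gripper":100,"x":0,"y":0,"z":0,"roll":6.6},
    {"gripper":100,"x":0,"y":0,"z":0,"roll":0}
  ]
}}

```text
time_s: 19.55
eef_pos: [0.5717, 0.2822, 0.3841]
eef_rot: [-0.001, -0.654, 0.757, 0.0]
wrist_force: [-0.8, -0.1, 0.6]
opening: 1.001
```

```bash
python3 - <<'E'
from h import *
H=np.load('heads.npy');s=np.load('stand.npy');plan(*H[2],.23,s[2])
E
```

```text
t 19.55 roll 0.1 x 49.65 y -1.08 z -0.09 F [-0.8 -0.1  0.6] op 1.001 tcp [0.5717 0.2822 0.3841] tilt [-0.001  0.   ]
```

>>> {"op": "move_arm", "data": {
  "moves": [
    {"gripper":100,"x":5.5,"y":0,"z":0,"roll":0},
    {"gripper":100,"x":5.5,"y":0,"z":0,"roll":0},
    {"gripper":100,"x":5.5,"y":0,"z":0,"roll":0},
    {"gripper":100,"x":5.5,"y":0,"z":0,"roll":0},
    {"gripper":100,"x":5.5,"y":0,"z":0,"roll":0}
  ]
}}

```text
time_s: 20.18
eef_pos: [0.5312, 0.0086, 0.3843]
eef_rot: [-0.0, -0.655, 0.756, 0.0]
wrist_force: [0.9, -0.4, 1.2]
opening: 1.003
```

>>> {"op": "move_arm", "data": {
  "moves": [
    {"gripper":100,"x":5.5,"y":0,"z":0,"roll":0},
    {"gripper":100,"x":5.5,"y":0,"z":0,"roll":0},
    {"gripper":100,"x":5.5,"y":0,"z":0,"roll":0},
    {"gripper":100,"x":5.6,"y":-1,"z":0,"roll":0},
    {"gripper":100,"x":0,"y":0,"z":0,"roll":0}
  ]
}}

```text
time_s: 20.8
eef_pos: [0.5089, -0.2136, 0.3843]
eef_rot: [-0.0, -0.652, 0.758, -0.0]
wrist_force: [0.2, 0.5, -0.9]
opening: 0.997
```

>>> {"op": "move_arm", "data": {
  "moves": [
    {"gripper":100,"x":0,"y":0,"z":0,"roll":0},
    {"gripper":100,"x":0,"y":0,"z":0,"roll":0}
  ]
}}

```text
time_s: 21.05
eef_pos: [0.5094, -0.2086, 0.3844]
eef_rot: [0.0, -0.654, 0.756, 0.0]
wrist_force: [-0.6, 0.1, 0.5]
opening: 1.003
```

```bash
python3 - <<'E'
from h import *
H=np.load('heads.npy');s=np.load('stand.npy');plan(*H[2],.152,s[2])
p=np.load('inc.npy')
for n in('scene','top'): c=snap(n,n+'3.png');print(edges(c,p,INC))
E
```

```text
t 21.05 roll 0.2 x 0.18 y -0.05 z 7.74 F [-0.6  0.1  0.5] op 1.003 tcp [ 0.5094 -0.2086  0.3844] tilt [0. 0.]
(array([0.50317974, 0.22735414, 0.04310357]), 152, np.float64(1.079408340352718))
(array([0.50404274, 0.22600573, 0.05710903]), 168, np.float64(0.7149479120455948))
```

The fits jumped, so the incubator has probably been knocked. I'll look.

```bash
python3 - <<'E'
import cv2
t=cv2.imread('pics/top3.png')
cv2.imwrite('pics/k.png',cv2.resize(t[205:345,140:300],None,fx=4.2,fy=4.2,interpolation=cv2.INTER_CUBIC))
E
```

```text
(no output)
```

View pics/k.png

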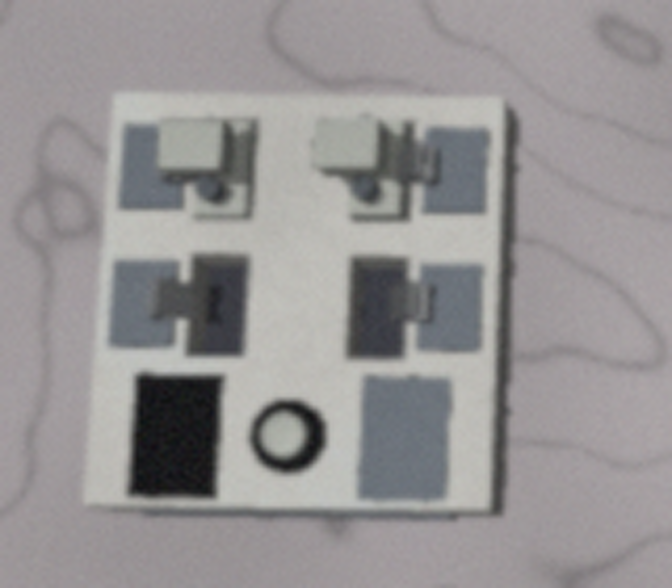

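Top crop: incubator corners are at (114,93), (507,97), (497,513) and (84,505), so it was knocked a few cm. Both carriers still sit in their wells. I'll refit its pose.

```bash
cat >> h.py <<'E'
INC2=rect(0,0,.12,.115,.07)+sum([rect(-.005,y,.03,.017,.07) for y in(-.046,.046)],[])
E
python3 - <<'E'
from h import *
ct=ctrl.camera('top');cs=ctrl.camera('scene')
k=lambda L:[np.array([u,v])/4.2+[140-.4,205-.4] for u,v in L]
M=[(.12,.115,.07),(.12,-.115,.07),(-.12,-.115,.07),(-.12,.115,.07),(-.08,0,.088),(.025,.029,.07),(-.035,.029,.07),(.025,-.029,.07),(-.035,-.029,.07)]
p,r=fit(ct,M,k([(114,93),(507,97),(497,513),(84,505),(284,435),(248,256),(244,356),(349,254),(347,356)]),np.load('inc.npy'));print(p,np.abs(r).max())
for n,c in(('top',ct),('scene',cs)):
    q=edges(c,p,INC2,R=3);print(n,q)
    if n=='top':T=q[0]
np.save('inc.npy',[T[0],T[1]-.0012,T[2]])
E
```

```text
[0.50206524 0.2581848  0.06911282] 1.2683909471452353
top (array([0.50230648, 0.25884398, 0.06730369]), 168, np.float64(0.2801231200128901))
scene (array([0.50353849, 0.25913835, 0.06111304]), 138, np.float64(0.39660110550890804))
```

>>> {"op": "move_arm", "data": {
  "moves": [
    {"gripper":100,"x":0.2,"y":0,"z":4,"roll":0},
    {"gripper":100,"x":0,"y":0,"z":3.7,"roll":0},
    {"gripper":100,"x":0,"y":0,"z":0,"roll":0},
    {"gripper":0,"x":0,"y":0,"z":0,"roll":0},
    {"gripper":0,"x":0,"y":0,"z":0,"roll":0}
  ]
}}

```text
time_s: 21.88
eef_pos: [0.5098, -0.2123, 0.3098]
eef_rot: [0.0, -0.654, 0.757, -0.002]
wrist_force: [1.2, -0.5, 1.3]
opening: 0.601
```

>>> {"op": "move_arm", "data": {
  "moves": [
    {"gripper":0,"x":0,"y":0,"z":0,"roll":0},
    {"gripper":0,"x":0,"y":0,"z":0,"roll":0},
    {"gripper":0,"x":0,"y":0,"z":0,"roll":0}
  ]
}}

```text
time_s: 22.25
eef_pos: [0.5097, -0.2123, 0.3095]
eef_rot: [0.0, -0.653, 0.757, -0.002]
wrist_force: [-0.5, 0.5, 6.7]
opening: 0.413
```

>>> {"op": "move_arm", "data": {
  "moves": [
    {"gripper":0,"x":0,"y":0,"z":-1,"roll":0},
    {"gripper":0,"x":0,"y":0,"z":-1,"roll":0},
    {"gripper":0,"x":0,"y":0,"z":0,"roll":0},
    {"gripper":0,"x":0,"y":0,"z":0,"roll":0}
  ]
}}

```text
time_s: 22.75
eef_pos: [0.509, -0.2119, 0.3276]
eef_rot: [-0.0, -0.653, 0.757, 0.0]
wrist_force: [0.2, -0.2, -1.0]
opening: 0.407
```

>>> {"op": "move_arm", "data": {
  "moves": [
    {"gripper":0,"x":0,"y":2.5,"z":0,"roll":0},
    {"gripper":0,"x":0,"y":2.5,"z":0,"roll":0},
    {"gripper":0,"x":0,"y":2.5,"z":0,"roll":0},
    {"gripper":0,"x":0,"y":2.5,"z":0,"roll":0},
    {"gripper":0,"x":0,"y":0,"z":0,"roll":0}
  ]
}}

```text
time_s: 23.38
eef_pos: [0.4091, -0.197, 0.3272]
eef_rot: [-0.0, -0.653, 0.757, 0.001]
wrist_force: [0.4, 0.3, -1.6]
opening: 0.408
```

```bash
python3 - <<'E'
from h import *
p=np.load('inc.npy');plan(*loc(p,-.005,-.046),.27,p[2])
E
```

```text
t 23.38 roll -12.3 x -40.13 y -11.85 z -9.78 F [ 0.4  0.3 -1.6] op 0.408 tcp [ 0.4091 -0.197   0.3272] tilt [-0.     0.001]
```

>>> {"op": "move_arm", "data": {
  "moves": [
    {"gripper":0,"x":0,"y":0,"z":-5,"roll":-6.15},
    {"gripper":0,"x":0,"y":0,"z":-5,"roll":-6.15},
    {"gripper":0,"x":-5,"y":0,"z":0,"roll":0},
    {"gripper":0,"x":-5,"y":0,"z":0,"roll":0},
    {"gripper":0,"x":-5,"y":0,"z":0,"roll":0}
  ]
}}

```text
time_s: 24.0
eef_pos: [0.4004, -0.0464, 0.4281]
eef_rot: [-0.0, 0.73, -0.683, 0.0]
wrist_force: [0.8, -0.5, -0.5]
opening: 0.408
```

>>> {"op": "move_arm", "data": {
  "moves": [
    {"gripper":0,"x":-5,"y":0,"z":0,"roll":0},
    {"gripper":0,"x":-5,"y":-2,"z":0,"roll":0},
    {"gripper":0,"x":-5,"y":-3,"z":0,"roll":0},
    {"gripper":0,"x":-5,"y":-3,"z":0,"roll":0},
    {"gripper":0,"x":-5,"y":-3,"z":0,"roll":0}
  ]
}}

```text
time_s: 24.62
eef_pos: [0.494, 0.2118, 0.4277]
eef_rot: [-0.0, 0.731, -0.682, 0.0]
wrist_force: [1.1, -0.8, -0.2]
opening: 0.411
```

>>> {"op": "move_arm", "data": {
  "moves": [
    {"gripper":0,"x":0,"y":0,"z":0,"roll":0},
    {"gripper":0,"x":0,"y":0,"z":0,"roll":0},
    {"gripper":0,"x":0,"y":0,"z":0,"roll":0}
  ]
}}

```text
time_s: 25.0
eef_pos: [0.4926, 0.2084, 0.4278]
eef_rot: [0.0, 0.73, -0.683, 0.0]
wrist_force: [-0.1, -0.9, -1.4]
opening: 0.408
```

```bash
python3 - <<'E'
from h import *
p=np.load('inc.npy');plan(*loc(p,-.005,-.046),.235,p[2])
T=p+[0,.0012,0]
for n in('top','scene'): print(edges(ctrl.camera(n),T,INC2,R=3))
E
```

```text
t 25.0 roll -0.0 x -0.25 y -0.8 z 3.78 F [-0.1 -0.9 -1.4] op 0.408 tcp [0.4926 0.2084 0.4278] tilt [0. 0.]
(array([0.50268859, 0.25966508, 0.07502895]), 108, np.float64(0.4296059000006085))
(array([0.50341442, 0.25925891, 0.06196374]), 133, np.float64(0.45641820830052093))
```

>>> {"op": "move_arm", "data": {
  "moves": [
    {"gripper":0,"x":-0.2,"y":-0.8,"z":0,"roll":0},
    {"gripper":0,"x":0,"y":0,"z":3.8,"roll":0},
    {"gripper":0,"x":0,"y":0,"z":1.2,"roll":0},
    {"gripper":0,"x":0,"y":0,"z":0,"roll":0},
    {"gripper":0,"x":0,"y":0,"z":0,"roll":0}
  ]
}}

```text
time_s: 25.72
eef_pos: [0.501, 0.2118, 0.379]
eef_rot: [-0.001, 0.731, -0.683, 0.001]
wrist_force: [0.3, 0.6, -0.6]
opening: 0.409
```

```bash
python3 - <<'E'
from h import *
p=np.load('inc.npy');plan(*loc(p,-.005,-.046),.1395,p[2])
c=ctrl.camera('scene')
i=c['img'][140:280,360:510,::-1]; i=np.clip((i.astype(float)-20)*1.9,0,255).astype(np.uint8)
cv2.imwrite('pics/l.png',cv2.resize(i,None,fx=4,fy=4,interpolation=cv2.INTER_CUBIC))
E
```

```text
t 25.73 roll 0.0 x 0.03 y 0.07 z 8.45 F [ 0.3  0.6 -0.6] op 0.409 tcp [0.501  0.2118 0.379 ] tilt [-0.001  0.001]
```

View pics/l.png

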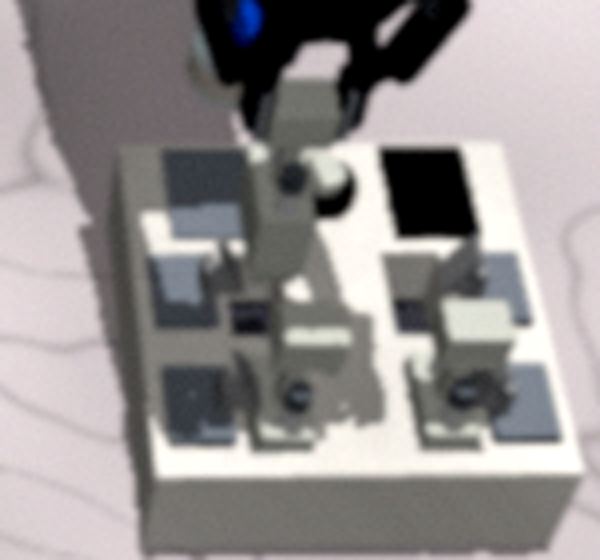

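Carrier2 is lined up over well0. I'll go down.

>>> {"op": "move_arm", "data": {
  "moves": [
    {"gripper":0,"x":0,"y":0,"z":1.5,"roll":0},
    {"gripper":0,"x":0,"y":0,"z":1.5,"roll":0},
    {"gripper":0,"x":0,"y":0,"z":1.2,"roll":0},
    {"gripper":0,"x":0,"y":0,"z":0,"roll":0},
    {"gripper":0,"x":0,"y":0,"z":0,"roll":0}
  ]
}}

```text
time_s: 26.4
eef_pos: [0.5001, 0.2119, 0.335]
eef_rot: [0.001, 0.731, -0.683, -0.001]
wrist_force: [-0.2, 3.7, -2.8]
opening: 0.412
```

```bash
python3 - <<'E'
from h import *
p=np.load('inc.npy');plan(*loc(p,-.005,-.046),.1395,p[2])
E
```

```text
t 26.4 roll 0.0 x 0.05 y -0.02 z 4.05 F [-0.2  3.7 -2.8] op 0.412 tcp [0.5001 0.2119 0.335 ] tilt [ 0.001 -0.001]
```

>>> {"op": "move_arm", "data": {
  "moves": [
    {"gripper":0,"x":0,"y":0,"z":1.2,"roll":0},
    {"gripper":0,"x":0,"y":0,"z":1.2,"roll":0},
    {"gripper":0,"x":0,"y":0,"z":0.8,"roll":0},
    {"gripper":0,"x":0,"y":0,"z":0.7,"roll":0},
    {"gripper":0,"x":0,"y":0,"z":0,"roll":0}
  ]
}}

```text
time_s: 27.02
eef_pos: [0.5004, 0.2113, 0.2957]
eef_rot: [0.001, 0.731, -0.683, 0.0]
wrist_force: [1.4, 0.1, -1.7]
opening: 0.408
```

>>> {"op": "move_arm", "data": {
  "moves": [
    {"gripper":0,"x":0,"y":0,"z":0.4,"roll":0},
    {"gripper":0,"x":0,"y":0,"z":0,"roll":0},
    {"gripper":0,"x":0,"y":0,"z":0,"roll":0}
  ]
}}

```text
time_s: 27.4
eef_pos: [0.5009, 0.2114, 0.2946]
eef_rot: [-0.0, 0.731, -0.683, 0.001]
wrist_force: [-3.9, -1.1, 12.5]
opening: 0.407
```

```bash
python3 - <<'E'
from h import *
p=np.load('inc.npy');plan(*loc(p,-.005,-.046),.1395,p[2])
E
```

```text
t 27.4 roll 0.1 x -0.0 y 0.05 z 0.01 F [-3.9 -1.1 12.5] op 0.407 tcp [0.5009 0.2114 0.2946] tilt [-0.     0.001]
```

Home: TCP at 0.2946 against 0.2945 expected. One more press, then release and go for carrier3.

>>> {"op": "move_arm", "data": {
  "moves": [
    {"gripper":0,"x":0,"y":0,"z":0.2,"roll":0},
    {"gripper":0,"x":0,"y":0,"z":0,"roll":0},
    {"gripper":0,"x":0,"y":0,"z":0,"roll":0}
  ]
}}

```text
time_s: 27.78
eef_pos: [0.5013, 0.2115, 0.2946]
eef_rot: [-0.0, 0.731, -0.682, 0.001]
wrist_force: [-9.3, -3.2, 25.8]
opening: 0.41
```

>>> {"op": "move_arm", "data": {
  "moves": [
    {"gripper":80,"x":0,"y":0,"z":-0.3,"roll":0},
    {"gripper":80,"x":0,"y":0,"z":0,"roll":0},
    {"gripper":80,"x":0,"y":0,"z":0,"roll":0},
    {"gripper":80,"x":0,"y":0,"z":-4,"roll":0},
    {"gripper":100,"x":0,"y":0,"z":-5,"roll":0}
  ]
}}

```text
time_s: 28.4
eef_pos: [0.5, 0.2115, 0.3828]
eef_rot: [0.002, 0.731, -0.683, -0.001]
wrist_force: [1.1, 0.3, -0.5]
opening: 0.984
```

>>> {"op": "move_arm", "data": {
  "moves": [
    {"gripper":100,"x":0,"y":0,"z":0,"roll":6.15},
    {"gripper":100,"x":0,"y":0,"z":0,"roll":6.15},
    {"gripper":100,"x":0,"y":0,"z":0,"roll":0}
  ]
}}

```text
time_s: 28.78
eef_pos: [0.5005, 0.2117, 0.3833]
eef_rot: [-0.0, -0.654, 0.757, 0.0]
wrist_force: [0.1, 0.2, -0.1]
opening: 1.001
```

```bash
python3 - <<'E'
from h import *
H=np.load('heads.npy');s=np.load('stand.npy');plan(*H[3],.23,s[2])
E
```

```text
t 28.77 roll 0.1 x 32.45 y -7.09 z -0.17 F [ 0.1  0.2 -0.1] op 1.001 tcp [0.5005 0.2117 0.3833] tilt [-0.  0.]
```

>>> {"op": "move_arm", "data": {
  "moves": [
    {"gripper":100,"x":5.4,"y":-1.2,"z":0,"roll":0},
    {"gripper":100,"x":5.4,"y":-1.2,"z":0,"roll":0},
    {"gripper":100,"x":5.4,"y":-1.2,"z":0,"roll":0},
    {"gripper":100,"x":5.4,"y":-1.2,"z":0,"roll":0},
    {"gripper":100,"x":5.4,"y":-1.2,"z":0,"roll":0}
  ]
}}

```text
time_s: 29.4
eef_pos: [0.5203, -0.0659, 0.3834]
eef_rot: [-0.0, -0.654, 0.756, 0.0]
wrist_force: [0.3, 0.5, 0.3]
opening: 0.997
```

>>> {"op": "move_arm", "data": {
  "moves": [
    {"gripper":100,"x":5.4,"y":-1.1,"z":0,"roll":0},
    {"gripper":100,"x":0,"y":0,"z":0,"roll":0},
    {"gripper":100,"x":0,"y":0,"z":0,"roll":0},
    {"gripper":100,"x":0,"y":0,"z":0,"roll":0}
  ]
}}

```text
time_s: 29.9
eef_pos: [0.5234, -0.1179, 0.3834]
eef_rot: [-0.0, -0.654, 0.756, 0.0]
wrist_force: [-0.0, 0.9, 0.0]
opening: 1.002
```

```bash
python3 - <<'E'
from h import *
H=np.load('heads.npy');s=np.load('stand.npy');plan(*H[3],.152,s[2])
p=np.load('inc.npy');T=p+[0,.0012,0]
S=rect(0,0,.12,.115,.07)+rect(-.005,.046,.03,.017,.07)
for n in('top','scene'): c=snap(n,n+'4.png');print(edges(c,T,S,R=3))
E
```

```text
t 29.9 roll 0.2 x 0.18 y 0.0 z 7.64 F [-0.   0.9  0. ] op 1.002 tcp [ 0.5234 -0.1179  0.3834] tilt [-0.  0.]
(array([0.50250599, 0.25873927, 0.06653891]), 110, np.float64(0.3402286895194736))
(array([0.50332455, 0.25904652, 0.05554026]), 86, np.float64(0.45097540456553353))
```

Incubator unchanged. I'll take carrier3.

>>> {"op": "move_arm", "data": {
  "moves": [
    {"gripper":100,"x":0.2,"y":0,"z":4,"roll":0},
    {"gripper":100,"x":0,"y":0,"z":3.6,"roll":0},
    {"gripper":100,"x":0,"y":0,"z":0,"roll":0},
    {"gripper":0,"x":0,"y":0,"z":0,"roll":0},
    {"gripper":0,"x":0,"y":0,"z":0,"roll":0}
  ]
}}

```text
time_s: 30.62
eef_pos: [0.5239, -0.1212, 0.3097]
eef_rot: [0.001, -0.654, 0.757, -0.002]
wrist_force: [0.3, -0.0, 0.2]
opening: 0.606
```

>>> {"op": "move_arm", "data": {
  "moves": [
    {"gripper":0,"x":0,"y":0,"z":0,"roll":0},
    {"gripper":0,"x":0,"y":0,"z":0,"roll":0},
    {"gripper":0,"x":0,"y":0,"z":0,"roll":0}
  ]
}}

```text
time_s: 31.0
eef_pos: [0.5238, -0.1214, 0.3095]
eef_rot: [0.001, -0.653, 0.757, -0.001]
wrist_force: [-0.5, 1.7, 6.1]
opening: 0.407
```

>>> {"op": "move_arm", "data": {
  "moves": [
    {"gripper":0,"x":0,"y":0,"z":-1,"roll":0},
    {"gripper":0,"x":0,"y":0,"z":-1,"roll":0},
    {"gripper":0,"x":0,"y":0,"z":0,"roll":0},
    {"gripper":0,"x":0,"y":0,"z":0,"roll":0}
  ]
}}

```text
time_s: 31.5
eef_pos: [0.523, -0.1211, 0.3276]
eef_rot: [-0.0, -0.653, 0.757, 0.0]
wrist_force: [-0.4, 0.1, -0.7]
opening: 0.408
```

>>> {"op": "move_arm", "data": {
  "moves": [
    {"gripper":0,"x":0,"y":2.5,"z":0,"roll":0},
    {"gripper":0,"x":0,"y":2.5,"z":0,"roll":0},
    {"gripper":0,"x":0,"y":2.5,"z":0,"roll":0},
    {"gripper":0,"x":0,"y":2.5,"z":0,"roll":0},
    {"gripper":0,"x":0,"y":0,"z":0,"roll":0}
  ]
}}

```text
time_s: 32.12
eef_pos: [0.4231, -0.1061, 0.3271]
eef_rot: [-0.0, -0.653, 0.757, 0.001]
wrist_force: [0.9, -0.8, -0.1]
opening: 0.408
```

```bash
python3 - <<'E'
from h import *
p=np.load('inc.npy');plan(*loc(p,-.005,.046),.27,p[2])
E
```

```text
t 32.12 roll -12.3 x -40.36 y -9.85 z -9.79 F [ 0.9 -0.8 -0.1] op 0.408 tcp [ 0.4231 -0.1061  0.3271] tilt [-0.     0.001]
```

>>> {"op": "move_arm", "data": {
  "moves": [
    {"gripper":0,"x":0,"y":0,"z":-5,"roll":-6.15},
    {"gripper":0,"x":0,"y":0,"z":-5,"roll":-6.15},
    {"gripper":0,"x":-5,"y":0,"z":0,"roll":0},
    {"gripper":0,"x":-5,"y":0,"z":0,"roll":0},
    {"gripper":0,"x":-5,"y":0,"z":0,"roll":0}
  ]
}}

```text
time_s: 32.75
eef_pos: [0.4145, 0.0444, 0.4281]
eef_rot: [-0.001, 0.73, -0.683, 0.001]
wrist_force: [0.1, 0.4, -1.8]
opening: 0.405
```

>>> {"op": "move_arm", "data": {
  "moves": [
    {"gripper":0,"x":-5,"y":0,"z":0,"roll":0},
    {"gripper":0,"x":-5,"y":-2.4,"z":0,"roll":0},
    {"gripper":0,"x":-5,"y":-2.4,"z":0,"roll":0},
    {"gripper":0,"x":-5,"y":-2.5,"z":0,"roll":0},
    {"gripper":0,"x":-5.3,"y":-2.5,"z":0,"roll":0}
  ]
}}

```text
time_s: 33.38
eef_pos: [0.4958, 0.3046, 0.4274]
eef_rot: [-0.0, 0.731, -0.683, 0.0]
wrist_force: [1.1, -0.7, -0.4]
opening: 0.408
```

>>> {"op": "move_arm", "data": {
  "moves": [
    {"gripper":0,"x":0,"y":0,"z":2,"roll":0},
    {"gripper":0,"x":0,"y":0,"z":2,"roll":0},
    {"gripper":0,"x":0,"y":0,"z":0,"roll":0},
    {"gripper":0,"x":0,"y":0,"z":0,"roll":0}
  ]
}}

```text
time_s: 33.88
eef_pos: [0.4952, 0.3024, 0.3883]
eef_rot: [-0.0, 0.731, -0.683, 0.0]
wrist_force: [0.3, -0.0, -0.2]
opening: 0.407
```

```bash
python3 - <<'E'
from h import *
p=np.load('inc.npy');plan(*loc(p,-.005,.046),.1395,p[2])
c=ctrl.camera('scene');T=p+[0,.0012,0]
print(edges(c,T,rect(0,0,.12,.115,.07),R=3))
i=c['img'][140:280,360:510,::-1]; i=np.clip((i.astype(float)-20)*1.9,0,255).astype(np.uint8)
cv2.imwrite('pics/m.png',cv2.resize(i,None,fx=4,fy=4,interpolation=cv2.INTER_CUBIC))
E
```

```text
t 33.88 roll 0.0 x -0.09 y 0.09 z 9.38 F [ 0.3 -0.  -0.2] op 0.407 tcp [0.4952 0.3024 0.3883] tilt [-0.  0.]
(array([0.50348829, 0.25877917, 0.05246512]), 44, np.float64(0.21654706069187377))
```

View pics/m.png

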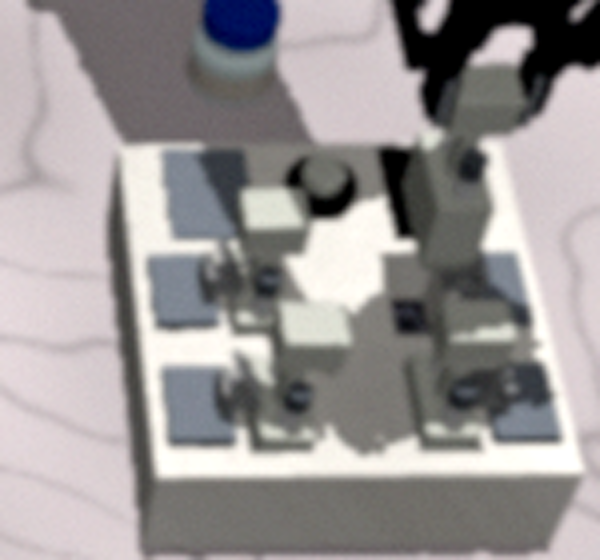

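Carriers 0 and 2 are seated, and carrier3 hangs straight over well1. I'll insert it (14 views used).

>>> {"op": "move_arm", "data": {
  "moves": [
    {"gripper":0,"x":-0.1,"y":0.1,"z":1.5,"roll":0},
    {"gripper":0,"x":0,"y":0,"z":1.5,"roll":0},
    {"gripper":0,"x":0,"y":0,"z":1.2,"roll":0},
    {"gripper":0,"x":0,"y":0,"z":1.1,"roll":0},
    {"gripper":0,"x":0,"y":0,"z":0,"roll":0}
  ]
}}

```text
time_s: 34.55
eef_pos: [0.4932, 0.3027, 0.3331]
eef_rot: [0.001, 0.731, -0.683, -0.0]
wrist_force: [1.1, -2.9, -3.1]
opening: 0.412
```

>>> {"op": "move_arm", "data": {
  "moves": [
    {"gripper":0,"x":0,"y":0,"z":0,"roll":0},
    {"gripper":0,"x":0,"y":0,"z":0,"roll":0}
  ]
}}

```text
time_s: 34.8
eef_pos: [0.4934, 0.3031, 0.3348]
eef_rot: [0.0, 0.731, -0.683, -0.0]
wrist_force: [-0.6, -2.9, -2.2]
opening: 0.411
```

```bash
python3 - <<'E'
from h import *
p=np.load('inc.npy');plan(*loc(p,-.005,.046),.1395,p[2])
E
```

```text
t 34.8 roll 0.0 x -0.01 y -0.08 z 4.03 F [-0.6 -2.9 -2.2] op 0.411 tcp [0.4934 0.3031 0.3348] tilt [ 0. -0.]
```

>>> {"op": "move_arm", "data": {
  "moves": [
    {"gripper":0,"x":0,"y":0,"z":1.2,"roll":0},
    {"gripper":0,"x":0,"y":0,"z":1.2,"roll":0},
    {"gripper":0,"x":0,"y":0,"z":0.8,"roll":0},
    {"gripper":0,"x":0,"y":0,"z":0.7,"roll":0},
    {"gripper":0,"x":0,"y":0,"z":0,"roll":0}
  ]
}}

```text
time_s: 35.42
eef_pos: [0.4935, 0.3034, 0.2951]
eef_rot: [-0.0, 0.731, -0.683, -0.0]
wrist_force: [0.9, 0.7, -2.3]
opening: 0.409
```

>>> {"op": "move_arm", "data": {
  "moves": [
    {"gripper":0,"x":0,"y":0,"z":0.4,"roll":0},
    {"gripper":0,"x":0,"y":0,"z":0,"roll":0},
    {"gripper":0,"x":0,"y":0,"z":0,"roll":0}
  ]
}}

```text
time_s: 35.8
eef_pos: [0.4939, 0.3036, 0.2946]
eef_rot: [-0.001, 0.731, -0.683, 0.0]
wrist_force: [-5.7, -2.5, 17.4]
opening: 0.411
```

```bash
python3 - <<'E'
from h import *
p=np.load('inc.npy');plan(*loc(p,-.005,.046),.1395,p[2])
E
```

```text
t 35.8 roll 0.1 x 0.04 y -0.03 z 0.01 F [-5.7 -2.5 17.4] op 0.411 tcp [0.4939 0.3036 0.2946] tilt [-0.001  0.   ]
```

Home again at 17 N. I'll release, rise, shut the fingers, and move over the button while checking the incubator's pose.

>>> {"op": "move_arm", "data": {
  "moves": [
    {"gripper":80,"x":0,"y":0,"z":-0.2,"roll":0},
    {"gripper":80,"x":0,"y":0,"z":0,"roll":0},
    {"gripper":80,"x":0,"y":0,"z":0,"roll":0},
    {"gripper":80,"x":0,"y":0,"z":-4,"roll":0},
    {"gripper":80,"x":0,"y":0,"z":-5,"roll":0}
  ]
}}

```text
time_s: 36.42
eef_pos: [0.493, 0.3029, 0.3828]
eef_rot: [0.002, 0.731, -0.683, -0.001]
wrist_force: [1.1, 0.7, 0.1]
opening: 0.802
```

>>> {"op": "move_arm", "data": {
  "moves": [
    {"gripper":0,"x":0,"y":5,"z":0,"roll":0},
    {"gripper":0,"x":0,"y":5,"z":0,"roll":0},
    {"gripper":0,"x":0,"y":5,"z":0,"roll":0},
    {"gripper":0,"x":0,"y":0,"z":0,"roll":0},
    {"gripper":0,"x":0,"y":0,"z":0,"roll":0}
  ]
}}

```text
time_s: 37.05
eef_pos: [0.3443, 0.2931, 0.384]
eef_rot: [-0.001, 0.731, -0.683, 0.0]
wrist_force: [0.9, 0.3, 0.1]
opening: 0.0
```

```bash
python3 - <<'E'
from h import *
p=np.load('inc.npy');T=p+[0,.0012,0]
S=rect(0,0,.12,.115,.07)
c=ctrl.camera('scene');print(edges(c,T,S,R=3))
plan(*loc(p,-.08,0),.135,p[2])
i=c['img'][150:270,370:510,::-1]; i=np.clip((i.astype(float)-20)*1.7,0,255).astype(np.uint8)
cv2.imwrite('pics/n.png',cv2.resize(i,None,fx=5,fy=5,interpolation=cv2.INTER_CUBIC))
E
```

```text
(array([0.50349555, 0.25856991, 0.0529544 ]), 49, np.float64(0.2723336390392796))
t 37.1 roll 0.0 x 4.6 y -7.49 z 9.4 F [ 0.2 -0.1  0. ] op 0.001 tcp [0.3447 0.2931 0.384 ] tilt [-0.  0.]
```

View pics/n.png

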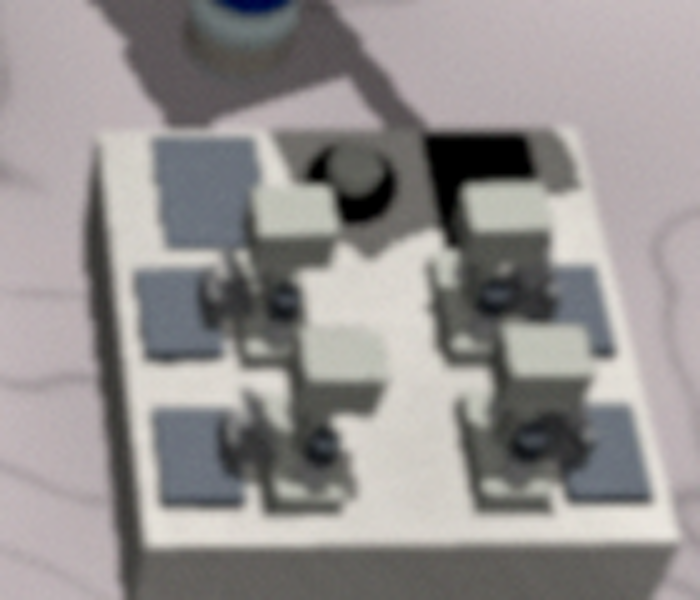

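All four carriers stand in their wells at equal height, with the catches at their sides. Next is the button.

>>> {"op": "move_arm", "data": {
  "moves": [
    {"gripper":0,"x":2.3,"y":-3.7,"z":0,"roll":0},
    {"gripper":0,"x":2.3,"y":-3.8,"z":0,"roll":0},
    {"gripper":0,"x":0,"y":0,"z":4.7,"roll":0},
    {"gripper":0,"x":0,"y":0,"z":4.7,"roll":0},
    {"gripper":0,"x":0,"y":0,"z":0,"roll":0}
  ]
}}

```text
time_s: 37.72
eef_pos: [0.4212, 0.2512, 0.2861]
eef_rot: [0.004, 0.73, -0.683, -0.002]
wrist_force: [0.4, 0.1, 0.4]
opening: 0.003
```

>>> {"op": "move_arm", "data": {
  "moves": [
    {"gripper":0,"x":0,"y":0,"z":0,"roll":0},
    {"gripper":0,"x":0,"y":0,"z":1,"roll":0},
    {"gripper":0,"x":0,"y":0,"z":1,"roll":0},
    {"gripper":0,"x":0,"y":0,"z":0,"roll":0}
  ]
}}

```text
time_s: 38.22
eef_pos: [0.4214, 0.2521, 0.2692]
eef_rot: [0.001, 0.731, -0.683, -0.0]
wrist_force: [-0.4, 0.4, 0.8]
opening: 0.0
```

```bash
python3 - <<'E'
from h import *
p=np.load('inc.npy');plan(*loc(p,-.08,0),.1,p[2])
E
```

```text
t 38.23 roll 0.1 x -0.01 y -0.1 z 1.42 F [-0.4  0.4  0.8] op 0.0 tcp [0.4214 0.2521 0.2692] tilt [ 0.001 -0.   ]
```

>>> {"op": "move_arm", "data": {
  "moves": [
    {"gripper":0,"x":0,"y":0,"z":0.6,"roll":0},
    {"gripper":0,"x":0,"y":0,"z":0.6,"roll":0},
    {"gripper":0,"x":0,"y":0,"z":0.3,"roll":0},
    {"gripper":0,"x":0,"y":0,"z":0,"roll":0},
    {"gripper":0,"x":0,"y":0,"z":0,"roll":0}
  ]
}}

```text
time_s: 38.85
eef_pos: [0.4224, 0.2525, 0.2588]
eef_rot: [-0.0, 0.731, -0.682, 0.0]
wrist_force: [-15.1, -5.3, 41.2]
opening: 0.002
```

>>> {"op": "move_arm", "data": {
  "moves": [
    {"gripper":0,"x":0,"y":0,"z":0.2,"roll":0},
    {"gripper":0,"x":0,"y":0,"z":0,"roll":0},
    {"gripper":0,"x":0,"y":0,"z":0,"roll":0}
  ]
}}

```text
time_s: 39.22
eef_pos: [0.4226, 0.2526, 0.2585]
eef_rot: [-0.0, 0.731, -0.682, 0.001]
wrist_force: [-22.3, -8.8, 58.4]
opening: 0.004
```

The hard stop came at tip height about 85.5 mm, where I expected 82. The closed fingers may be wider than the cap and resting on the ring. I'll back off in small steps to measure the spring travel.

>>> {"op": "move_arm", "data": {
  "moves": [
    {"gripper":0,"x":0,"y":0,"z":-0.5,"roll":0},
    {"gripper":0,"x":0,"y":0,"z":0,"roll":0}
  ]
}}

```text
time_s: 39.48
eef_pos: [0.4222, 0.2524, 0.2593]
eef_rot: [-0.001, 0.731, -0.683, 0.001]
wrist_force: [-4.9, -1.7, 16.0]
opening: -0.0
```

>>> {"op": "move_arm", "data": {
  "moves": [
    {"gripper":0,"x":0,"y":0,"z":-0.15,"roll":0},
    {"gripper":0,"x":0,"y":0,"z":0,"roll":0}
  ]
}}

```text
time_s: 39.72
eef_pos: [0.4222, 0.2523, 0.2598]
eef_rot: [-0.001, 0.731, -0.683, 0.0]
wrist_force: [-1.1, 1.0, 3.7]
opening: 0.001
```

>>> {"op": "move_arm", "data": {
  "moves": [
    {"gripper":0,"x":0,"y":0,"z":-0.1,"roll":0},
    {"gripper":0,"x":0,"y":0,"z":0,"roll":0}
  ]
}}

```text
time_s: 39.98
eef_pos: [0.4222, 0.2523, 0.2605]
eef_rot: [-0.001, 0.731, -0.683, 0.0]
wrist_force: [0.7, 1.2, 4.5]
opening: 0.002
```

>>> {"op": "move_arm", "data": {
  "moves": [
    {"gripper":0,"x":0,"y":0,"z":-0.1,"roll":0},
    {"gripper":0,"x":0,"y":0,"z":0,"roll":0}
  ]
}}

```text
time_s: 40.22
eef_pos: [0.4221, 0.2522, 0.2614]
eef_rot: [-0.0, 0.731, -0.683, 0.0]
wrist_force: [2.3, 2.4, 3.3]
opening: 0.002
```

>>> {"op": "move_arm", "data": {
  "moves": [
    {"gripper":0,"x":0,"y":0,"z":-0.1,"roll":0},
    {"gripper":0,"x":0,"y":0,"z":0,"roll":0}
  ]
}}

```text
time_s: 40.48
eef_pos: [0.4219, 0.2521, 0.2622]
eef_rot: [-0.0, 0.731, -0.683, 0.0]
wrist_force: [2.3, 1.8, 2.5]
opening: -0.001
```

>>> {"op": "move_arm", "data": {
  "moves": [
    {"gripper":0,"x":0,"y":0,"z":-0.1,"roll":0},
    {"gripper":0,"x":0,"y":0,"z":0,"roll":0}
  ]
}}

```text
time_s: 40.72
eef_pos: [0.4217, 0.252, 0.2631]
eef_rot: [0.0, 0.731, -0.683, -0.0]
wrist_force: [1.7, 0.8, 3.3]
opening: -0.001
```

>>> {"op": "move_arm", "data": {
  "moves": [
    {"gripper":0,"x":0,"y":0,"z":-0.1,"roll":0},
    {"gripper":0,"x":0,"y":0,"z":0,"roll":0}
  ]
}}

```text
time_s: 40.98
eef_pos: [0.4217, 0.252, 0.264]
eef_rot: [0.0, 0.731, -0.683, -0.0]
wrist_force: [1.4, -0.6, 2.4]
opening: 0.001
```

>>> {"op": "move_arm", "data": {
  "moves": [
    {"gripper":0,"x":0,"y":0,"z":-0.15,"roll":0},
    {"gripper":0,"x":0,"y":0,"z":0,"roll":0}
  ]
}}

```text
time_s: 41.22
eef_pos: [0.4215, 0.2521, 0.2654]
eef_rot: [0.001, 0.731, -0.683, -0.0]
wrist_force: [0.3, -1.2, 1.8]
opening: -0.001
```

>>> {"op": "move_arm", "data": {
  "moves": [
    {"gripper":0,"x":0,"y":0,"z":-0.15,"roll":0},
    {"gripper":0,"x":0,"y":0,"z":0,"roll":0}
  ]
}}

```text
time_s: 41.48
eef_pos: [0.4216, 0.2521, 0.267]
eef_rot: [0.0, 0.731, -0.683, -0.0]
wrist_force: [0.9, -0.0, -0.1]
opening: 0.001
```

Spring force lasted from TCP 0.2595 to about 0.266, which is the full 6 mm stroke, so the button was fully down and has come up again. I'll retreat and check once more.

>>> {"op": "move_arm", "data": {
  "moves": [
    {"gripper":0,"x":0,"y":0,"z":-5,"roll":0},
    {"gripper":0,"x":0,"y":0,"z":-5,"roll":0},
    {"gripper":0,"x":5,"y":2,"z":0,"roll":0},
    {"gripper":0,"x":5,"y":2,"z":0,"roll":0},
    {"gripper":0,"x":5,"y":0,"z":0,"roll":0}
  ]
}}

```text
time_s: 42.1
eef_pos: [0.3907, 0.0989, 0.367]
eef_rot: [0.0, 0.731, -0.682, -0.0]
wrist_force: [1.3, -1.0, 1.0]
opening: -0.002
```

>>> {"op": "move_arm", "data": {
  "moves": [
    {"gripper":0,"x":5,"y":0,"z":0,"roll":0},
    {"gripper":0,"x":5,"y":0,"z":0,"roll":0},
    {"gripper":0,"x":0,"y":0,"z":0,"roll":0},
    {"gripper":0,"x":0,"y":0,"z":0,"roll":0}
  ]
}}

```text
time_s: 42.6
eef_pos: [0.3987, 0.0002, 0.367]
eef_rot: [-0.0, 0.73, -0.683, -0.0]
wrist_force: [-0.3, 1.3, 0.7]
opening: -0.001
```

```bash
python3 - <<'E'
from h import *
p=np.load('inc.npy');plan(*loc(p,-.08,0),.1,p[2])
c=ctrl.camera('scene')['img'][120:340,130:510,::-1]
d=ctrl.camera('top')['img'][150:340,150:520,::-1]
cv2.imwrite('pics/o.png',np.vstack([cv2.resize(c,(592,342),interpolation=cv2.INTER_CUBIC),cv2.resize(d[:,:],(592,258))]))
E
```

```text
t 42.6 roll -0.0 x -24.99 y -4.07 z 11.2 F [-0.3  1.3  0.7] op -0.001 tcp [3.987e-01 2.000e-04 3.670e-01] tilt [-0. -0.]
```

View pics/o.png

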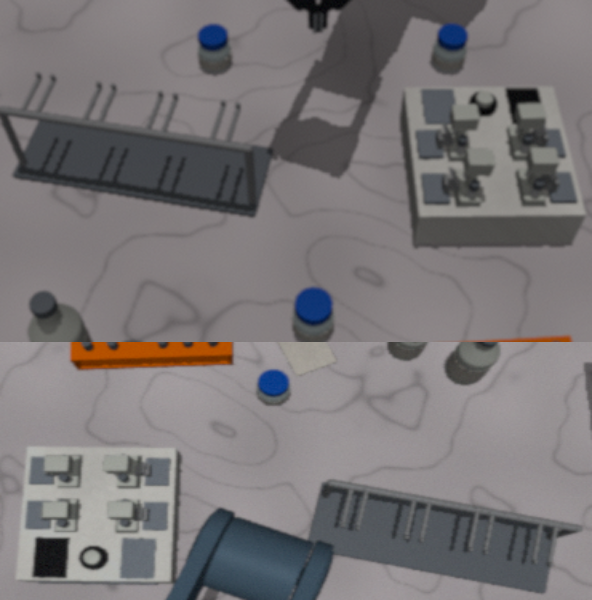

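The hooks are empty, all four carriers are seated, the button is up and the pots are standing. I'm handing in.

```bash
python3 -c "
from bench import ctrl
print(ctrl.hand_in())"
```

```text
the job is handed in; nothing more can be done
None
```

All four carriers are off their hooks and in the incubator wells. I then pressed the start button and handed the job in at about 43 s.

- **Carriers:** carriers 0, 1, 2 and 3 went into wells 2, 3, 0 and 1. Each was pushed until it stopped at the floor height with 17–26 N of upward force. I judged the catches from the pictures and forces, as there is no direct reading. The side force vanished clearly for carrier0. About 2–3 N remained for the other three while I was pressing. In the pictures all four look equally seated.
- **Knock:** the incubator was pushed about 28 mm aside after the second carrier. I measured its position again before placing the last two.
- **Button:** it came to a hard stop at up to 58 N, about 3 mm higher than the given fingertip length implied. As I backed off, the spring force lasted over about 6 mm, which is the full stroke. The last picture shows the button up.
- **Last look:** the hooks are empty, the blue-lidded pot is upright, and the robot is clear of everything.
- **Not exact:** the two cameras disagreed by 1–3 mm in y. I corrected for it using the first carrier's fit over its well.

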